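# Unload the check weights into the graded bench block

### The job

The scale's four check weights are back from calibration in the grey travel block: swing its sprung hold-down finger up off the largest weight before taking that one out, then put all four weights upright into the wooden bench block, each fully down in its own bore, so that the row is graded from the largest weight in the widest bore to the smallest in the narrowest. Do not shift the label roll, the tally counter or the scoop that lie between the blocks.

Things in the scene. Friction and masses are not known exactly. Their poses are not given: they have to be found in the camera images.
- weight_large: Largest check weight, plain grey metal: upright turned metal cylinder with a narrower round knob on top, 38 mm in diameter, 66 mm tall, about 500 g; origin at the centre of its underside, z up. Grasp it across the round body. The body is full width from 0 to 40 mm, the knob reaches up to 66 mm. It starts in the travel block's wide bore under the hold-down finger.
- weight_medium: Second largest check weight, brass coloured: upright turned metal cylinder with a narrower round knob on top, 27 mm in diameter, 52 mm tall, about 200 g; origin at the centre of its underside, z up. Grasp it across the round body. It starts in any one of the travel block's three equal bores.
- weight_small: Third check weight, grey metal: upright turned metal cylinder with a narrower round knob on top, 22 mm in diameter, 42 mm tall, about 100 g; origin at the centre of its underside, z up. Grasp it across the round body. It starts in any one of the travel block's three equal bores.
- weight_tiny: Smallest check weight, grey metal: upright turned metal cylinder with a narrower round knob on top, 17 mm in diameter, 34 mm tall, about 50 g; origin at the centre of its underside, z up. Grasp it across the round body. It starts in any one of the travel block's three equal bores.
- bench_block: Fixed wooden block, 66 (x) x 222 (y) x 36 mm high, with a row of four graded round bores 12 mm deep, each 8 mm wider than its weight. Origin: centre of underside; y along the row, z up; any yaw. Bores at x = 0: y = +72 mm, 46 wide (largest weight); +24, 35 wide (second); -24, 30 wide (third); -72, 25 wide (smallest). Bore floors at z = 24 mm.
- travel_block: Fixed grey plastic block, 66 (x) x 246 (y, -116 to +130) x 36 mm high; origin on underside, y along the row, z up. Bores at x = 0, floors at z = 24: y = +60 mm (46 wide, under the finger), +3, -43, -89 (34 wide, open). At the +y end a steel bracket, 22 mm thick in x (foot 34), 106 high, carries the finger's hinge (parallel to x at y = +108, z = 97). Low carrying loop at -y, to y = -138.
- finger (a joint): Sprung hold-down finger, rad. 0: down, its tip 1 mm over the largest weight's knob (travel block frame: y = +60, top of nut z = 106 mm). 2.3: swung back clear. Upright black handle, 13 mm thick, on the hinge (y = +108, z = 97, top at z = 155): push it over to +y, away from the weights, to lift the finger; about 8 N. Over-centre: below 0.95 it snaps down, above it snaps open and stays.
- label_roll: Bystander: white roll of blank labels standing on its end, 84 mm in diameter, 50 mm high, between the blocks; origin at the centre of its underside.
- tally: Bystander: grey metal hand tally counter, 58 x 50 x 29 mm, between the blocks; origin at the centre of its underside.
- scoop: Bystander: small white plastic measuring scoop with a straight handle, 36 x 98 x 25 mm, lying between the blocks near the front edge; origin at the centre of its underside, y along the handle.

How it is judged:
On the way:
1. The hold-down finger is swung up clear (more than 1.5 rad) while the largest weight still stands in its bore in the travel block (shifted by less than 10 mm) (value of joint finger above 1.5 rad and distance of weight_large from where it was at the start of the episode below 0.01 m), for 0.2 s.
At the end, for the whole second after the job is handed in: All four weights stand at rest in the bench block, each within 8 mm of the centre of its own bore along and across the row (largest in the widest bore, then second, third, smallest), upright within 0.12 rad and down on the bore floor (underside 20 to 29 mm above the block's underside) (x of weight_large in the frame of bench_block between -0.008 and 0.008 m and y of weight_large in the frame of bench_block between 0.064 and 0.08 m and z of weight_large in the frame of bench_block between 0.02 and 0.029 m and angle between each of weight_large, weight_medium, weight_small, weight_tiny's own z axis and vertical below 0.12 rad and linear speed of each of weight_large, weight_medium, weight_small, weight_tiny below 0.02 m/s and x of weight_medium in the frame of bench_block between -0.008 and 0.008 m and y of weight_medium in the frame of bench_block between 0.016 and 0.032 m and z of weight_medium in the frame of bench_block between 0.02 and 0.029 m and x of weight_small in the frame of bench_block between -0.008 and 0.008 m and y of weight_small in the frame of bench_block between -0.032 and -0.016 m and z of weight_small in the frame of bench_block between 0.02 and 0.029 m and x of weight_tiny in the frame of bench_block between -0.008 and 0.008 m and y of weight_tiny in the frame of bench_block between -0.08 and -0.064 m and z of weight_tiny in the frame of bench_block between 0.02 and 0.029 m); the robot touches nothing.
It fails at once if The label roll is pushed more than 25 mm from its place (distance of label_roll from where it was at the start of the episode above 0.025 m).
It fails at once if The tally counter is pushed more than 25 mm from its place (distance of tally from where it was at the start of the episode above 0.025 m).
It fails at once if The scoop is pushed more than 25 mm from its place (distance of scoop from where it was at the start of the episode above 0.025 m).
It also fails if it takes over 115 s, if anything falls off the work surface, if the arm or the gripper's body presses on something with over 40 N, if the wrist force passes 120 N, or if a joint passes its speed limit or range.

### The arm

A 7-joint arm with a two-finger parallel gripper is mounted at the origin on a cart in front of the work surface, level with it; the furniture and walls round the work are solid. World frame = base frame: x ahead of the robot, y to its left, z up, the work surface at z = 0. Lengths are in m, angles in rad, forces in N, time in s.
With the tool pointing down it reaches from about 0.425 to 0.875 m from the base axis. Payload 4.7 kg.
Tool frame: the origin (TCP) lies at the very end of the fingers, on their centre line; the grasp point (between the pads) lies 19 mm behind it; x points along the fingers, z is the direction in which the jaws open and shut, and the axes are right-handed (so a half turn about x gives the same grasp; the last joint's range is limited). The gripper opens to 87 mm and grips with 3 to 60 N. Pads are 19 mm wide; open, the fingers measure 117 mm over their backs; the gripper's body (75 mm by 190 mm) begins 51 mm behind the grasp point.
Start: joints at [-1.323, 0.321, -0.07, 1.45, 0.023, 1.371, -0.057], TCP at [0.151, 0.632, 0.223] pointing down, gripper open.
Joint ranges: [-2.86, 2.86], [-0.3, 2.09], [-1.38, 1.24], [0.06, 2.45], [-1.56, 4.7], [0.09, 2.05], [-2.69, 2.69]. Speed limits (rad/s): [2.57, 2.57, 3.14, 3.14, 3.14, 3.14, 3.14].

### API

Orientations are given as a rotation vector (axis times angle).
In Python, from bench import telemetry, viewer, workorder gives the robot as it stands.
- The arm moves only by the shell command python3 -m creep 'ROWS' [FORCE]. ROWS is JSON, a list of rows, each an object of numbers: "fingers": the opening, from 0 (shut) to 1 (fully open); "x", "y", "z": the shift along the tool's x, y, z in units of 40 mm (1.0 is 40 mm); "twist": the turn about the tool's x in units of 5 degrees (1.0 is 5 degrees). In form: [{"fingers": .., "x": .., "y": .., "z": .., "twist": ..}, ...]. A call has 1 to 20 rows; each row is the pose to reach, as a shift and turn from the pose commanded when the call began, along the tool's axes at that moment; what a row does not reach only later rows make up. A row lasts 1/12 s, in which the tool goes at most 41.7 mm and 7.16 degrees, less where a joint would pass 70% of its speed; a pose out of reach is approached as far as the arm can. A call with a gripper value outside its range is refused whole. The fingers move at their own pace and stop on an object; FORCE is the grip in N (left out, the last holds). Time passes only in rows, so rows that repeat a pose let the fingers close. It gives the time, the measured TCP pose, the force and the opening at its end, in the units of the state.
- telemetry.get_state(): the state, without advancing time (a new reading comes with each control period).
- viewer.get_image(name): name is "side" or "top"; returns a dict with "pixels" (400x640x3 uint8, red, green, blue), "z_map" (400x640 float32, m along the optical axis (not along the pixel's ray), 0 where there is no reading), "K" (3x3 intrinsics, pixels), "xyz" and "attitude" of the camera in the world. Camera axes: x right, y up, looking along -z (the intrinsics and any distortion apply to the point x, -y, -z); pixel columns grow to the right and rows downward; lengths in m; the calibration is good to about 2 mm. A picture is of the moment at which its call begins.
- workorder.close_job(): hands the job in, once; it reports no verdict.
The state is a dict: "time": time; "joint_positions": joint angles; "qd": joint speeds; "joint_torque": joint torques, N m; "position": TCP position; "tool_rot": TCP orientation; "ft_force": force on the tool from outside, world axes, zero at the start; "torque": the same for the moment, N m; "grip_width": opening from 0.0 (shut) to 1.0 (fully open).
Only numpy, scipy, OpenCV 4.12 (cv2) and the standard library are available. Lean on these libraries where they do the work, as an engineer would, in place of code of your own. Each camera call takes 0.05 s, during which the arm holds its last target.

## Working session

There is one attempt and no reset: what is moved stays moved. The work goes in short steps, Python scripts to look and compute and a shell command to move; the robot and the scene stay as the last step left them, time stands still between calls to the robot, and variables do not carry over. Pictures are saved under pics/ and viewed, and the job is handed in when it is done.

```bash
ls; mkdir -p pics; python3 - <<'E'
from bench import telemetry, viewer
import cv2,numpy as np,pickle
s=telemetry.get_state();print(s)
for n in("top","side"):
    im=viewer.get_image(n);pickle.dump(im,open(f"pics/{n}0.pkl","wb"))
    cv2.imwrite(f"pics/{n}0.png",cv2.cvtColor(im["pixels"],cv2.COLOR_RGB2BGR));print(n,im["K"],im["xyz"],im["attitude"],im.keys())
E
```

```text
pics
{'time': 0.0, 'joint_positions': array([-1.32290733,  0.32184288, -0.07007569,  1.45169304,  0.0226394 ,
        1.37071966, -0.05689805]), 'qd': array([-2.86432491e-05,  4.31606073e-04,  5.56528684e-04,  1.03145118e-03,
        3.95526868e-04, -4.92863616e-04, -6.58130590e-04]), 'joint_torque': array([-7.84378663e-04, -4.91291428e+01, -4.04379778e-01, -3.12533998e+01,
       -6.38109958e-02,  4.36471333e-02,  1.89954458e-04]), 'position': array([0.15052525, 0.63178127, 0.22143944]), 'tool_rot': array([-1.03655963,  1.31217035,  1.03444337]), 'ft_force': array([-0.13312545,  0.18911781, -0.43102626]), 'torque': array([-0.00750236, -0.03630447,  0.00917277]), 'grip_width': 0.9991269496712715}
top [[373.01718764   0.         317.57896648]
 [  0.         373.01718764 195.23731243]
 [  0.           0.           1.        ]] [0.32974603 0.00976873 0.99245457] [ 0.16934066 -0.13027676 -1.56884481] dict_keys(['pixels', 'z_map', 'K', 'xyz', 'attitude'])
side [[443.96661151   0.         322.06406216]
 [  0.         443.96661151 198.24866247]
 [  0.           0.           1.        ]] [ 0.39494708 -0.71785301  0.76612645] [ 0.85022858 -0.05386438 -0.14989981] dict_keys(['pixels', 'z_map', 'K', 'xyz', 'attitude'])
```

View pics/top0.png

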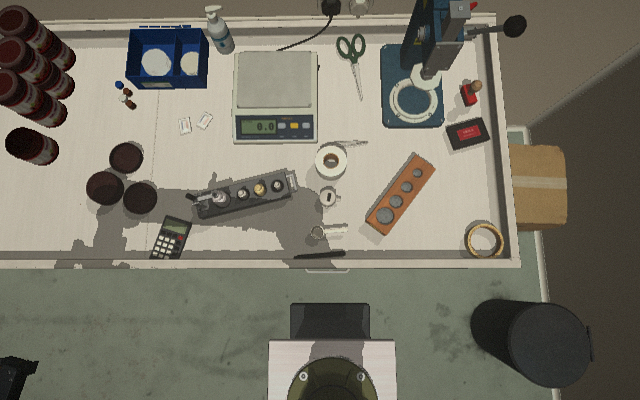

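View pics/side0.png

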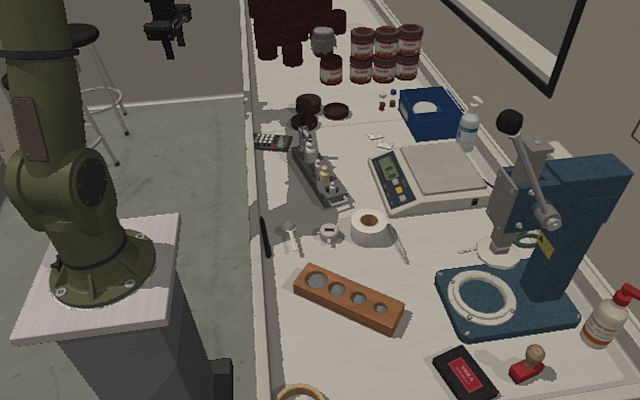

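```bash
cat > h.py <<'E'
import cv2,numpy as np,pickle
from scipy.spatial.transform import Rotation as R
def load(n): return pickle.load(open(f"pics/{n}.pkl","rb"))
def ray(im,uv,z):
    uv=np.atleast_2d(np.array(uv,float)); K=im["K"]
    d=np.c_[(uv[:,0]-K[0,2])/K[0,0],-(uv[:,1]-K[1,2])/K[1,1],-np.ones(len(uv))]
    d=R.from_rotvec(im["attitude"]).apply(d); c=im["xyz"]
    return c+d*((z-c[2])/d[:,2])[:,None]
def proj(im,p):
    p=np.atleast_2d(p); q=R.from_rotvec(im["attitude"]).inv().apply(p-im["xyz"]);K=im["K"]
    return np.c_[K[0,0]*q[:,0]/-q[:,2]+K[0,2],-K[1,1]*q[:,1]/-q[:,2]+K[1,2]]
def cloud(im):
    K=im["K"];z=im["z_map"].astype(float);v,u=np.mgrid[:z.shape[0],:z.shape[1]]
    q=np.stack([(u-K[0,2])/K[0,0]*z,-(v-K[1,2])/K[1,1]*z,-z],-1)
    return R.from_rotvec(im["attitude"]).apply(q.reshape(-1,3)).reshape(q.shape)+im["xyz"]
def crop(im,fn,u0,u1,v0,v1,s):
    c=cv2.resize(im["pixels"][v0:v1,u0:u1],None,fx=s,fy=s,interpolation=cv2.INTER_CUBIC)
    cv2.imwrite(fn,cv2.cvtColor(c,cv2.COLOR_RGB2BGR))
def snap(n,tag):
    from bench import viewer
    im=viewer.get_image(n);pickle.dump(im,open(f"pics/{n}{tag}.pkl","wb"));return im
E
python3 - <<'E'
from h import *
t=load("top0");s=load("side0")
crop(t,"pics/t_tr.png",180,310,150,230,6)
crop(t,"pics/t_be.png",355,445,145,245,6)
crop(s,"pics/s_tr.png",280,360,110,220,5)
# bench mask
hsv=cv2.cvtColor(t["pixels"],cv2.COLOR_RGB2HSV)
m=cv2.inRange(hsv,(5,110,60),(20,255,255));m[:, :355]=0;m[:,445:]=0;m[:140]=0;m[240:]=0
C=cloud(t)
mm=(m>0)&(abs(C[...,2]-.036)<.006)
uv=np.argwhere(mm)[:,::-1].astype(np.float32)
print(len(uv),"top z med",np.median(C[...,2][mm]))
P=ray(t,uv,.036)[:,:2].astype(np.float32)
r=cv2.minAreaRect(P);print(r)
print("corners",cv2.boxPoints(r))
E
```

```text
1502 top z med 0.03607747423666924
((0.5166687965393066, -0.18256983160972595), (0.06436799466609955, 0.22154898941516876), 52.030906677246094)
corners [[ 0.4095398  -0.13978936]
 [ 0.58419627 -0.27609435]
 [ 0.6237978  -0.2253503 ]
 [ 0.44914132 -0.08904532]]
```

View pics/t_tr.png

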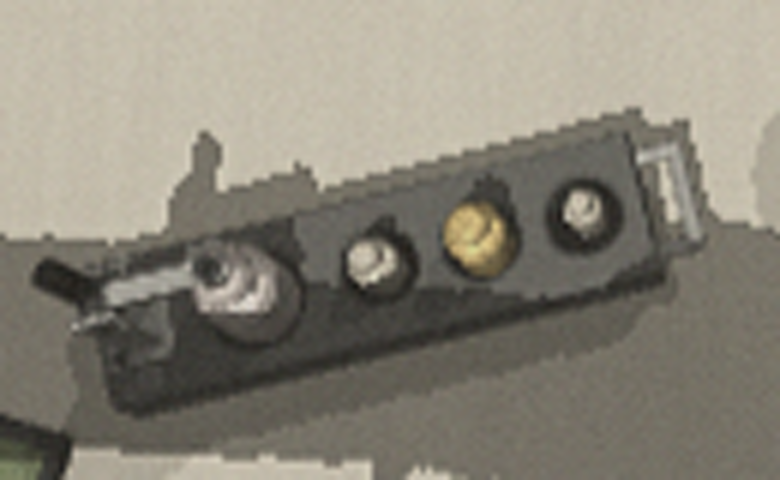

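View pics/t_be.png

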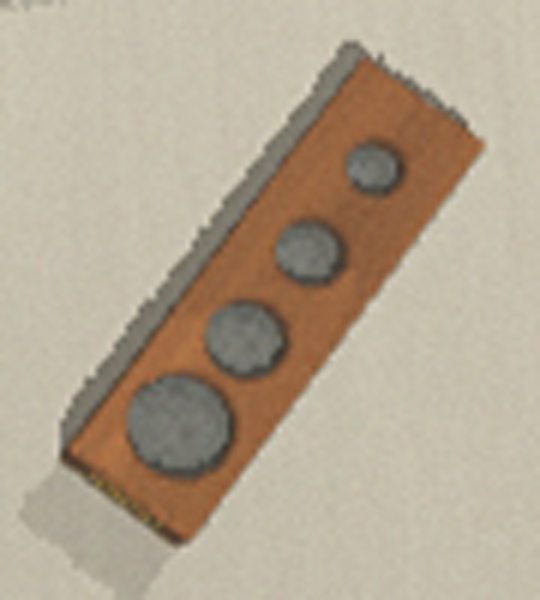

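View pics/s_tr.png

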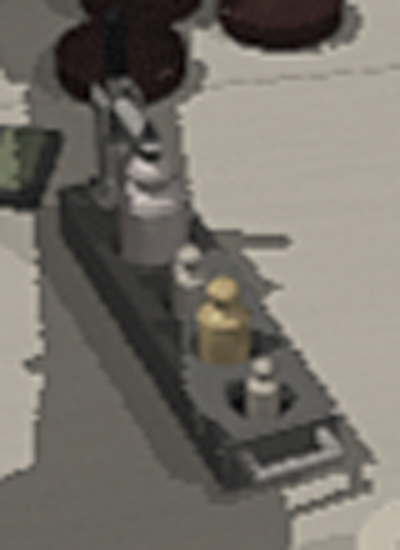

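```bash
python3 - <<'E'
from h import *
t=load("top0");s=load("side0")
C=cloud(t);C2=cloud(s)
hsv=cv2.cvtColor(t["pixels"],cv2.COLOR_RGB2HSV)
# bench bores: grey within rect
m=cv2.inRange(hsv,(0,0,0),(180,90,140))
T=ray(t,np.argwhere(np.ones(m.shape))[:,::-1],.036)[:,:2].reshape(400,640,2)
c=np.array([.5167,-.1826]);yd=np.array([-.788,.615]);xd=np.array([.615,.788])
d=T-c;ins=(abs(d@yd)<.105)&(abs(d@xd)<.028)&(m>0)
n,l,st,ce=cv2.connectedComponentsWithStats(ins.astype(np.uint8))
for i in range(1,n):
    if st[i,4]>20:
        cn,_=cv2.findContours((l==i).astype(np.uint8),0,1); (u,v),r=cv2.minEnclosingCircle(cn[0])
        p=ray(t,[u,v],.034)[0,:2];print("bore",p.round(4),"local",((p-c)@xd*1e3).round(1),((p-c)@yd*1e3).round(1),st[i,4])
# travel top face
reg=np.zeros(m.shape,bool);reg[150:230,185:310]=1
mt=reg&(abs(C[...,2]-.036)<.004)
n,l,st,ce=cv2.connectedComponentsWithStats(mt.astype(np.uint8));i=1+np.argmax(st[1:,4]);
cn,_=cv2.findContours((l==i).astype(np.uint8),0,1)
P=T[l==i].astype(np.float32);r=cv2.minAreaRect(P);print("travel",r,cv2.boxPoints(r),st[i,4])
for nm,CC in(("top",C),("side",C2)):
    X=CC.reshape(-1,3);k=(X[:,2]>.042)&(X[:,2]<.2)&(np.hypot(X[:,0]-.5,X[:,1]-.2)<.2)
    X=X[k]; np.save(f"pics/{nm}_tr.npy",X);print(nm,len(X))
E
```

```text
bore [ 0.5756 -0.2282] local 0.3 -74.5 58
bore [ 0.5364 -0.1978] local 0.2 -24.9 94
bore [ 0.4988 -0.1686] local 0.0 22.7 131
bore [ 0.4605 -0.1387] local 0.0 71.3 234
travel ((0.5168592929840088, 0.23377060890197754), (0.06634154170751572, 0.24483488500118256), 14.208212852478027) [[0.4546563  0.3443017 ]
 [0.5147501  0.10695625]
 [0.5790623  0.12323952]
 [0.51896846 0.36058497]] 1440
top 1285
side 819
```

```bash
cat >> h.py <<'E'
a=np.radians(14.2);TO=np.array([.5186,.2270]);TX=np.array([np.cos(a),np.sin(a)]);TY=np.array([-np.sin(a),np.cos(a)])
b=np.radians(52.0);BO=np.array([.5172,-.1830]);BX=np.array([np.cos(b),np.sin(b)]);BY=np.array([-np.sin(b),np.cos(b)])
E
python3 - <<'E'
from h import *
for nm in("top","side"):
    X=np.load(f"pics/{nm}_tr.npy");q=np.c_[(X[:,:2]-TO)@TX,(X[:,:2]-TO)@TY,X[:,2]]*1e3
    for lab,y0 in(("L",60),("a",3),("b",-43),("c",-89)):
        k=(abs(q[:,1]-y0)<20)&(abs(q[:,0])<24)&(q[:,2]<100);p=q[k]
        for lo,hi in((45,60),(60,64),(64,80),(80,95)):
            z=p[(p[:,2]>lo)&(p[:,2]<hi)]
            if len(z)>2:print(nm,lab,lo,hi,len(z),z.mean(0).round(1),z.min(0).round(1),z.max(0).round(1))
    k=(q[:,1]>50)&(q[:,1]<150)&(q[:,2]>94)
    print("finger");[print(r.round(0)) for r in q[k][::4]]
E
```

```text
top L 45 60 29 [-9.5 49.6 53. ] [-17.5  40.8  45.4] [10.  68.6 59.7]
top L 60 64 8 [-3.3 44.2 62.3] [-13.8  40.8  60. ] [12.3 49.1 63.6]
top L 64 80 83 [-5.  55.3 69.4] [-17.4  42.   64.5] [15.3 76.5 78.5]
top L 80 95 52 [-1.1 56.3 86.8] [-10.7  46.8  80.6] [12.8 71.5 92.2]
top a 45 60 34 [-2.7  1.2 51.6] [-9.9 -6.6 46.7] [ 7.8 13.  56.1]
top a 60 64 8 [ 0.7  6.  63.5] [-4.7  2.5 62.4] [ 6.2  9.4 64. ]
top a 64 80 14 [ 0.3  2.1 65.9] [-5.4 -1.8 64.1] [ 5.8  6.5 67.8]
top b 45 60 41 [ -4.3 -45.6  56.3] [-13.5 -56.6  47.4] [ 10.9 -30.5  60. ]
top b 60 64 17 [ -5.  -46.   61.1] [-12.3 -52.2  60.1] [  6.7 -37.9  62.4]
top b 64 80 37 [ -1.1 -43.1  75.2] [ -8.1 -50.6  64.9] [  8.  -34.1  79.4]
top c 45 60 30 [ -0.5 -90.4  51.8] [ -6.4 -97.   45. ] [  6.2 -83.1  58.3]
finger
[  6. 105. 153.]
[  3.  56. 107.]
[  4. 108. 155.]
[ 14. 106. 101.]
[  1.  62. 113.]
[  0.  55. 105.]
[  0. 104. 159.]
[  4. 103. 136.]
[ 10. 103. 105.]
[  5.  80. 102.]
[  2.  70. 104.]
[ -1.  59. 107.]
[  1. 114. 152.]
[ -1. 103. 150.]
[  4. 102. 124.]
[  9. 101.  96.]
[  4.  85. 103.]
[  2.  76. 100.]
[ -2.  65. 104.
[... 1295 characters left out ...]
57.8]
finger
[  3. 106. 154.]
[  3. 106. 151.]
[  0. 100. 151.]
[ -3. 100. 149.]
[ 11. 105. 143.]
[  7. 102. 143.]
[  2.  98. 143.]
[  1. 103. 138.]
[ -2. 105. 134.]
[ 10. 104. 131.]
[  5.  98. 133.]
[  2.  98. 130.]
[ -0. 101. 126.]
[ -1. 107. 120.]
[  8. 101. 121.]
[  5. 101. 119.]
[  5. 100. 116.]
[ 12. 112. 104.]
[  2. 102. 109.]
[ 15. 106. 104.]
[  2. 102. 106.]
[ 13. 101. 104.]
[ -0. 104. 102.]
[ 12. 104.  99.]
[ -6. 104. 101.]
[  4. 101. 100.]
[ 14.  95. 100.]
[-2. 99. 99.]
[  7.  93. 100.]
[ -2. 101.  95.]
[  5.  87. 101.]
[  3.  81. 102.]
[ 2. 80. 99.]
[  6.  60. 110.]
[  4.  70. 101.]
[  1.  69. 100.]
[  8.  58. 104.]
[  4.  55. 105.]
[  4.  54. 102.]
[  5.  51. 100.]
[ 3. 52. 97.]
```

```bash
cat >> h.py <<'E'
def go(xy,z,yawdeg=None,dz=0):
    """print shift in tool units to reach world xy,z with jaw(z axis) along yawdeg (mod 180)"""
    from bench import telemetry
    s=telemetry.get_state();M=R.from_rotvec(s["tool_rot"]).as_matrix()
    d=M.T@(np.r_[xy,z]-s["position"])/.04
    jy=np.degrees(np.arctan2(M[1,2],M[0,2]))
    tw=None
    if yawdeg is not None:
        dy=(yawdeg-jy+90)%180-90; tw=-dy/5
    print("t%.2f pos"%s["time"],s["position"].round(4),"jaw %.1f"%jy,"toolx",M[:,0].round(3),"| target",np.r_[xy,z].round(4),"shift",d.round(3),"twist",tw, "F",s["ft_force"].round(1),"grip",round(s["grip_width"],3),"q",s["joint_positions"].round(2))
def tp(x,y): return TO+TX*x+TY*y
def bp(x,y): return BO+BX*x+BY*y
E
python3 - <<'E'
from h import *
go(tp(0,75),.2,14.2)
C=np.vstack([cloud(load("top0")).reshape(-1,3),cloud(load("side0")).reshape(-1,3)])
for lab,y in(("L",72),("M",24),("S",-24),("T",-72)):
    print(lab,bp(0,y).round(4))
k=(C[:,2]>.06)&(C[:,2]<.6)&(C[:,0]>.35)&(C[:,0]<.9)&(abs(C[:,1])<.45)
H={}
for p in C[k]:
    g=(round(p[0]/.05)*5,round(p[1]/.05)*5);H.setdefault(g,[]).append(p[2])
for g in sorted(H):
    if len(H[g])>4: print(g,round(np.max(H[g]),3),end="; ")
E
```

```text
t0.10 pos [0.1505 0.6318 0.2216] jaw 76.6 toolx [-0.    -0.002 -1.   ] | target [-17.8795  72.9354   0.2   ] shift [  -2.33   857.145 1654.041] twist 12.481645734897805 F [-0.3 -0.1 -0. ] grip 1.001 q [-1.32  0.32 -0.07  1.45  0.02  1.37 -0.06]
L [-56.2196  44.1446]
M [-18.3951  14.5929]
S [ 19.4295 -14.9589]
T [ 57.254  -44.5106]
(50, 20) 0.077; (50, 25) 0.103; (50, 30) 0.154; (50, 35) 0.159; (55, 20) 0.079; (70, -30) 0.489; (70, -25) 0.488; (75, -30) 0.432; (75, -25) 0.424; (75, -20) 0.398; (75, 5) 0.07; (75, 10) 0.07; (75, 15) 0.071; (75, 20) 0.07; (75, 25) 0.07; (80, -40) 0.09; (80, -35) 0.084; (80, -30) 0.35; (80, -25) 0.399; (80, -20) 0.399; (80, 5) 0.071; (80, 10) 0.07; (80, 15) 0.071; (80, 20) 0.072; (80, 25) 0.071; (85, -25) 0.342; (85, -20) 0.342; (85, 5) 0.071; (85, 10) 0.07; (85, 15) 0.072; (85, 20) 0.071; (85, 25) 0.072; (85, 35) 0.079; (85, 40) 0.078; (85, 45) 0.079; (90, -25) 0.341; (90, -20) 0.34; (90, 5) 0.071; (90, 10) 0.07; (90, 15) 0.071; (90, 20) 0.071; (90, 25) 0.07; (90, 35) 0.077;
```

```bash
sed -i 's/return TO+TX\*x+TY\*y/return TO+(TX*x+TY*y)\/1e3/;s/return BO+BX\*x+BY\*y/return BO+(BX*x+BY*y)\/1e3/' h.py; python3 - <<'E'
from h import *
go(tp(0,82),.2,14.2)
E
```

```text
t0.10 pos [0.1505 0.6318 0.2216] jaw 76.6 toolx [-0.    -0.002 -1.   ] | target [0.4985 0.3065 0.2   ] shift [  0.55  -10.347  -5.897] twist 12.481645734897805 F [-0.3 -0.1 -0. ] grip 1.001 q [-1.32  0.32 -0.07  1.45  0.02  1.37 -0.06]
```

```bash
python3 -m creep '[{"fingers":0,"x":0,"y":-10.35,"z":-5.9,"twist":12.48},{"fingers":0,"x":0,"y":-10.35,"z":-5.9,"twist":12.48},{"fingers":0,"x":0,"y":-10.35,"z":-5.9,"twist":12.48},{"fingers":0,"x":0,"y":-10.35,"z":-5.9,"twist":12.48},{"fingers":0,"x":0,"y":-10.35,"z":-5.9,"twist":12.48},{"fingers":0,"x":0,"y":-10.35,"z":-5.9,"twist":12.48},{"fingers":0,"x":0,"y":-10.35,"z":-5.9,"twist":12.48},{"fingers":0,"x":0,"y":-10.35,"z":-5.9,"twist":12.48},{"fingers":0,"x":0,"y":-10.35,"z":-5.9,"twist":12.48},{"fingers":0,"x":0,"y":-10.35,"z":-5.9,"twist":12.48},{"fingers":0,"x":0,"y":-10.35,"z":-5.9,"twist":12.48},{"fingers":0,"x":0,"y":-10.35,"z":-5.9,"twist":12.48},{"fingers":0,"x":0,"y":-10.35,"z":-5.9,"twist":12.48},{"fingers":0,"x":0,"y":-10.35,"z":-5.9,"twist":12.48},{"fingers":0,"x":0,"y":-10.35,"z":-5.9,"twist":12.48},{"fingers":0,"x":0,"y":-10.35,"z":-5.9,"twist":12.48}]' 30; python3 - <<'E'
from h import *
go(tp(1,82),.12,14.2)
s=snap("side","1");crop(s,"pics/s1.png",240,400,40,220,4)
E
```

```text
time: 1.43
position: [0.4972, 0.3087, 0.2222]
tool_rot: [-0.197, 1.563, 0.198]
ft_force: [0.2, 0.8, 0.1]
grip_width: 0.01
t1.43 pos [0.4972 0.3087 0.2222] jaw 14.4 toolx [-0.001  0.    -1.   ] | target [0.4995 0.3067 0.12  ] shift [ 2.556 -0.063  0.046] twist 0.03810175171304877 F [0.2 0.8 0.1] grip 0.01 q [-0.89  0.18  0.33  1.63 -0.06  1.34 -0.3 ]
```

View pics/s1.png

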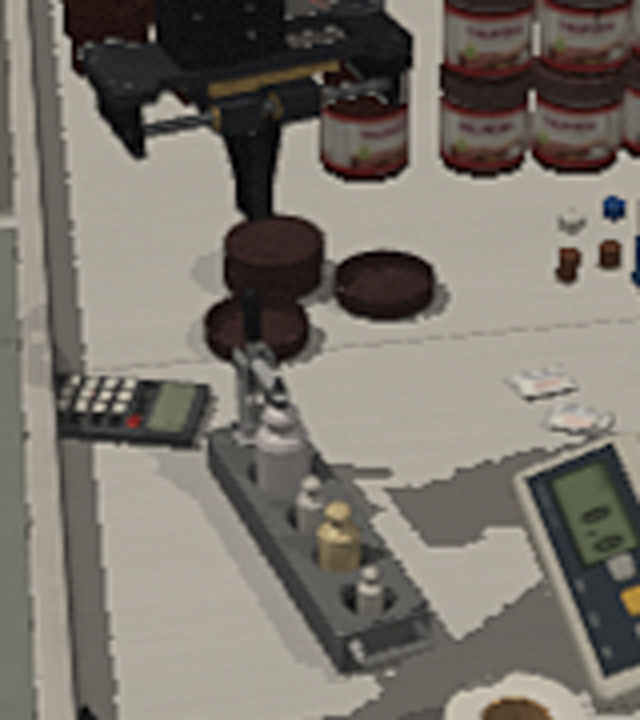

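```bash
python3 -m creep '[{"fingers":0,"x":1,"y":-0.06,"z":0.05},{"fingers":0,"x":2,"y":-0.06,"z":0.05},{"fingers":0,"x":2.5,"y":-0.06,"z":0.05},{"fingers":0,"x":2.55,"y":-0.06,"z":0.05},{"fingers":0,"x":2.55,"y":0.1,"z":0.05},{"fingers":0,"x":2.55,"y":0.2,"z":0.05},{"fingers":0,"x":2.55,"y":0.3,"z":0.05},{"fingers":0,"x":2.55,"y":0.4,"z":0.05},{"fingers":0,"x":2.55,"y":0.5,"z":0.05},{"fingers":0,"x":2.55,"y":0.6,"z":0.05}]'; python3 - <<'E'
from h import *
go(tp(1,125),.12,14.2)
s=snap("side","2");crop(s,"pics/s2.png",240,400,40,220,4)
E
```

```text
t1.48 pos [0.4973 0.3086 0.2224] jaw 14.4 toolx [-0.001  0.    -1.   ] | target [0.4889 0.3484 0.12  ] shift [2.56  1.015 0.047] twist 0.038768064102455924 F [-0.7  0.5 -0.4] grip 0.003 q [-0.89  0.18  0.33  1.63 -0.06  1.34 -0.3 ]$[0]: bad value
```

View pics/s2.png

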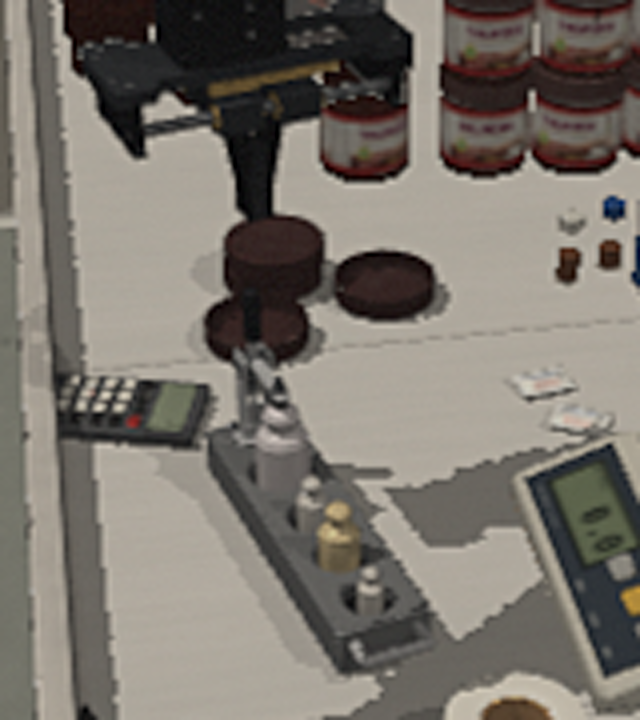

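Nothing moved: the call was refused because every row needs all keys. I'll add the twist.

```bash
python3 -m creep '[{"fingers":0,"x":1,"y":-0.06,"z":0.05,"twist":0},{"fingers":0,"x":2,"y":-0.06,"z":0.05,"twist":0},{"fingers":0,"x":2.5,"y":-0.06,"z":0.05,"twist":0},{"fingers":0,"x":2.55,"y":-0.06,"z":0.05,"twist":0},{"fingers":0,"x":2.55,"y":0.1,"z":0.05,"twist":0},{"fingers":0,"x":2.55,"y":0.2,"z":0.05,"twist":0},{"fingers":0,"x":2.55,"y":0.3,"z":0.05,"twist":0},{"fingers":0,"x":2.55,"y":0.4,"z":0.05,"twist":0},{"fingers":0,"x":2.55,"y":0.5,"z":0.05,"twist":0},{"fingers":0,"x":2.55,"y":0.6,"z":0.05,"twist":0}]'; python3 - <<'E'
from h import *
go(tp(1,125),.12,14.2)
s=snap("side","2");crop(s,"pics/s2b.png",240,400,40,220,4)
E
```

```text
time: 2.37
position: [0.4978, 0.322, 0.1227]
tool_rot: [-0.2, 1.562, 0.182]
ft_force: [-0.4, -19.6, 6.2]
grip_width: 0.008
t2.37 pos [0.4978 0.322  0.1227] jaw 13.9 toolx [ 0.002 -0.012 -1.   ] | target [0.4889 0.3484 0.12  ] shift [ 0.059  0.696 -0.057] twist -0.05385729233258019 F [ -0.4 -19.6   6.2] grip 0.008 q [-0.9   0.28  0.32  1.73 -0.08  1.16 -0.31]
```

View pics/s2b.png

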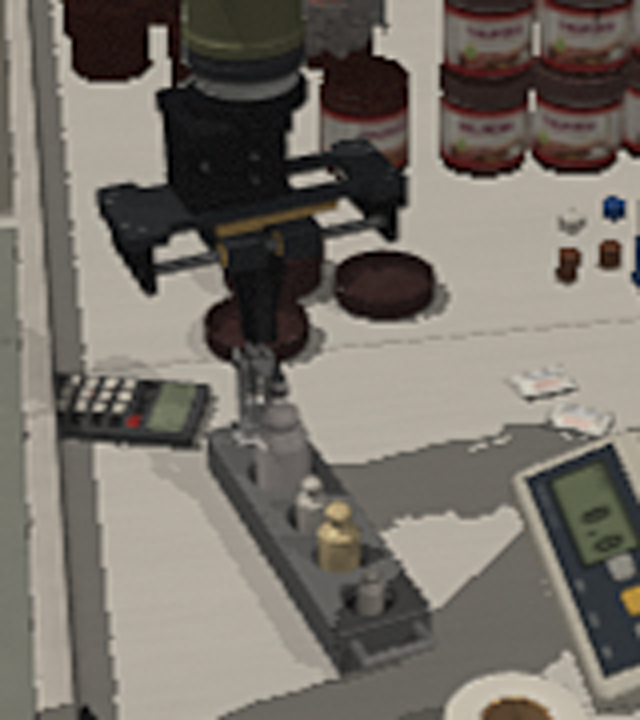

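```bash
python3 -m creep '[{"fingers":0,"x":0.02,"y":0.1,"z":0,"twist":0},{"fingers":0,"x":0.02,"y":0.2,"z":0,"twist":0},{"fingers":0,"x":0.02,"y":0.3,"z":0,"twist":0},{"fingers":0,"x":0.02,"y":0.4,"z":0,"twist":0},{"fingers":0,"x":0.02,"y":0.5,"z":0,"twist":0},{"fingers":0,"x":0.02,"y":0.6,"z":0,"twist":0},{"fingers":0,"x":0.02,"y":0.7,"z":0,"twist":0}]'; python3 - <<'E'
from h import *
go(tp(1,125),.12,14.2)
s=snap("side","3");crop(s,"pics/s3.png",240,400,40,220,4)
E
```

```text
time: 3.0
position: [0.4884, 0.36, 0.1219]
tool_rot: [-0.193, 1.559, 0.198]
ft_force: [-0.2, 1.2, 0.6]
grip_width: 0.008
t3.00 pos [0.4884 0.36   0.1219] jaw 14.3 toolx [ 0.002  0.004 -1.   ] | target [0.4889 0.3484 0.12  ] shift [ 0.047 -0.284 -0.059] twist 0.010023899851066175 F [-0.2  1.2  0.6] grip 0.008 q [-0.93  0.3   0.3   1.7  -0.1   1.15 -0.36]
```

View pics/s3.png

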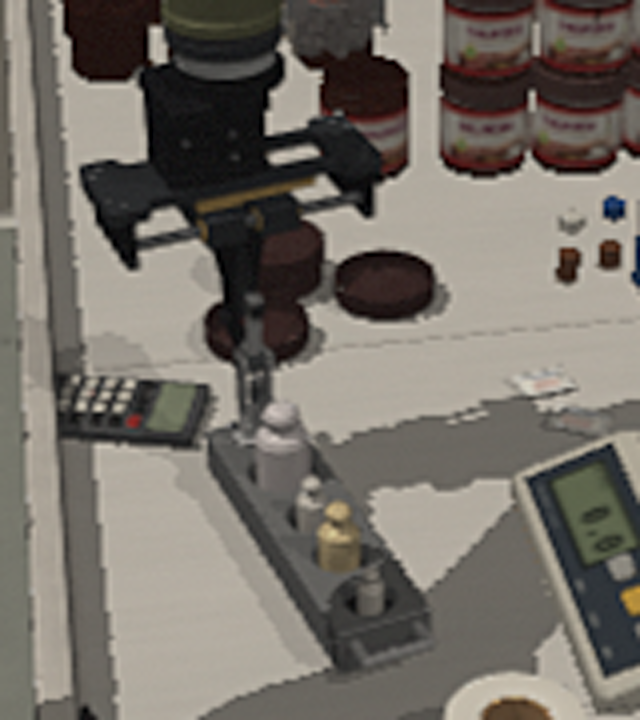

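The finger has snapped open and now stands behind the tool at about (253,320) in the crop. I'll raise the tool clear.

```bash
python3 -m creep '[{"fingers":0,"x":-1,"y":0,"z":0,"twist":0},{"fingers":0,"x":-2,"y":0,"z":0,"twist":0},{"fingers":0,"x":-2.5,"y":0,"z":0,"twist":0},{"fingers":0.8,"x":-2.5,"y":-1,"z":0,"twist":0},{"fingers":0.8,"x":-2.5,"y":-1.9,"z":0,"twist":0},{"fingers":0.8,"x":-2.5,"y":-1.9,"z":0,"twist":0}]'; python3 - <<'E'
from h import *
go(tp(0,60),.045,14.2)
s=snap("side","4");crop(s,"pics/s4.png",240,400,40,220,4)
t=snap("top","4");crop(t,"pics/t4.png",180,310,150,230,6)
C=cloud(s);X=C.reshape(-1,3);q=np.c_[(X[:,:2]-TO)@TX,(X[:,:2]-TO)@TY,X[:,2]]*1e3
k=(abs(q[:,0])<20)&(q[:,1]>90)&(q[:,1]<180)&(q[:,2]>60)&(q[:,2]<190);print(q[k][::6].round(0).tolist())
E
```

```text
time: 3.55
position: [0.5101, 0.2765, 0.2219]
tool_rot: [-0.19, 1.559, 0.185]
ft_force: [1.9, -1.4, -0.6]
grip_width: 0.152
t3.55 pos [0.5101 0.2765 0.2219] jaw 13.7 toolx [ 0.004 -0.002 -1.   ] | target [0.5039 0.2852 0.045 ] shift [ 4.422  0.262 -0.116] twist -0.10141888191112117 F [ 1.9 -1.4 -0.6] grip 0.152 q [-0.86  0.17  0.36  1.65 -0.06  1.33 -0.26]
[[3.0, 147.0, 135.0], [8.0, 136.0, 137.0], [-2.0, 134.0, 134.0], [-1.0, 129.0, 133.0], [9.0, 132.0, 126.0], [3.0, 133.0, 120.0], [11.0, 130.0, 117.0], [1.0, 120.0, 118.0], [7.0, 121.0, 113.0], [3.0, 120.0, 108.0], [6.0, 113.0, 108.0], [-5.0, 114.0, 104.0], [13.0, 106.0, 104.0], [3.0, 105.0, 104.0], [-6.0, 104.0, 104.0], [11.0, 102.0, 101.0], [-1.0, 103.0, 100.0], [17.0, 102.0, 96.0], [3.0, 98.0, 98.0], [-7.0, 104.0, 94.0], [11.0, 105.0, 89.0], [-6.0, 97.0, 95.0], [13.0, 102.0, 87.0], [-6.0, 99.0, 91.0], [13.0, 101.0, 84.0], [2.0, 104.0, 82.0], [-7.0, 106.0, 80.0], [11.0, 98.0, 80.0], [5.0, 98.0, 78.0], [-1.0, 98.0, 76.0], [-7.0, 106.0, 70.0], [15.0, 100.0, 68.0], [15.0, 100.0, 64.0], [-5.0, 96.0, 62.0]]
```

View pics/s4.png

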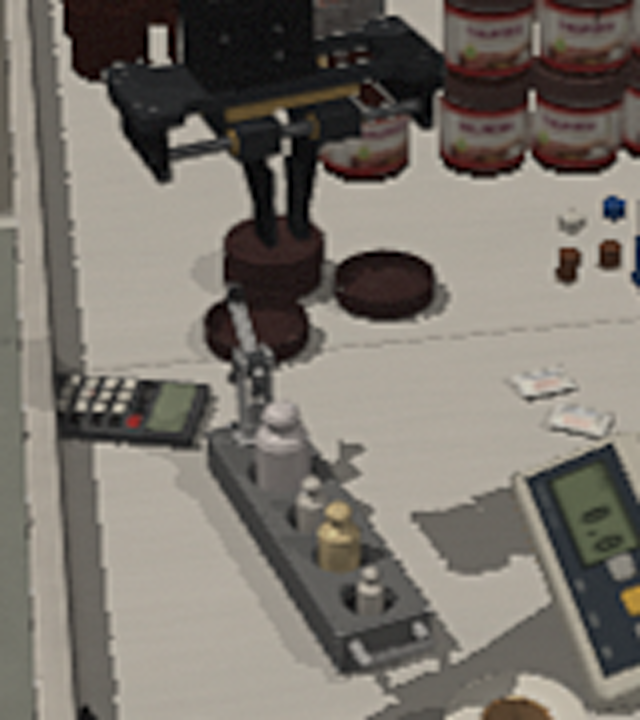

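View pics/t4.png

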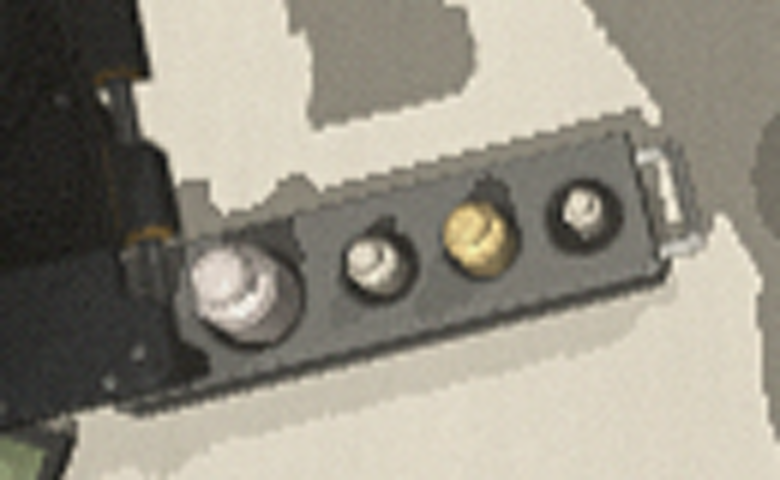

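```bash
python3 - <<'E'
from h import *
go(tp(0,60),.045,14.2)
E
```

```text
t3.65 pos [0.5074 0.2833 0.221 ] jaw 14.0 toolx [ 0.002  0.002 -1.   ] | target [0.5039 0.2852 0.045 ] shift [ 4.401  0.06  -0.082] twist -0.031015111222444602 F [-0.3  0.3  0.3] grip 0.238 q [-0.86  0.17  0.35  1.65 -0.06  1.33 -0.26]
```

```bash
python3 -m creep '[{"fingers":0.8,"x":0.5,"y":0.06,"z":-0.08,"twist":0},{"fingers":0.8,"x":1,"y":0.06,"z":-0.08,"twist":0},{"fingers":0.8,"x":1.5,"y":0.06,"z":-0.08,"twist":0},{"fingers":0.8,"x":2,"y":0.06,"z":-0.08,"twist":0},{"fingers":0.8,"x":2,"y":0.06,"z":-0.08,"twist":0},{"fingers":0.8,"x":2,"y":0.06,"z":-0.08,"twist":0},{"fingers":0.8,"x":2,"y":0.06,"z":-0.08,"twist":0}]'; python3 - <<'E'
from h import *
go(tp(0,60),.045,14.2)
E
```

```text
time: 4.23
position: [0.5031, 0.2872, 0.141]
tool_rot: [-0.195, 1.56, 0.197]
ft_force: [-0.6, 0.4, 1.4]
grip_width: 0.755
t4.23 pos [0.5031 0.2872 0.141 ] jaw 14.3 toolx [ 0.001  0.001 -1.   ] | target [0.5039 0.2852 0.045 ] shift [ 2.401 -0.056  0.003] twist 0.018529663750499026 F [-0.6  0.4  1.4] grip 0.755 q [-0.86  0.23  0.34  1.75 -0.08  1.18 -0.25]
```

```bash
python3 -m creep '[{"fingers":0.8,"x":0.6,"y":-0.05,"z":0,"twist":0},{"fingers":0.8,"x":1.2,"y":-0.05,"z":0,"twist":0},{"fingers":0.8,"x":1.8,"y":-0.05,"z":0,"twist":0},{"fingers":0.8,"x":2.2,"y":-0.05,"z":0,"twist":0},{"fingers":0.8,"x":2.52,"y":-0.05,"z":0,"twist":0},{"fingers":0.8,"x":2.52,"y":-0.05,"z":0,"twist":0},{"fingers":0.3,"x":2.52,"y":-0.05,"z":0,"twist":0},{"fingers":0.3,"x":2.52,"y":-0.05,"z":0,"twist":0},{"fingers":0.3,"x":2.52,"y":-0.05,"z":0,"twist":0},{"fingers":0.3,"x":2.52,"y":-0.05,"z":0,"twist":0},{"fingers":0.3,"x":2.52,"y":-0.05,"z":0,"twist":0},{"fingers":0.3,"x":2.52,"y":-0.05,"z":0,"twist":0},{"fingers":0.3,"x":2.52,"y":-0.05,"z":0,"twist":0}]' 40; python3 - <<'E'
from h import *
go(bp(0,72),.2,52)
E
```

```text
time: 5.32
position: [0.5049, 0.2842, 0.04]
tool_rot: [-0.193, 1.559, 0.195]
ft_force: [2.8, 0.7, 1.7]
grip_width: 0.424
t5.32 pos [0.5049 0.2842 0.04  ] jaw 14.2 toolx [ 0.003  0.002 -1.   ] | target [ 0.4605 -0.1387  0.2   ] shift [-4.02  -9.974 -3.654] twist -7.5619214590086985 F [2.8 0.7 1.7] grip 0.424 q [-0.84  0.34  0.33  1.84 -0.13  0.98 -0.21]
```

```bash
python3 -m creep '[{"fingers":0.3,"x":-0.3,"y":0,"z":0,"twist":0},{"fingers":0.3,"x":-0.8,"y":0,"z":0,"twist":0},{"fingers":0.3,"x":-1.5,"y":0,"z":0,"twist":0},{"fingers":0.3,"x":-2.2,"y":0,"z":0,"twist":0},{"fingers":0.3,"x":-3,"y":0,"z":0,"twist":0},{"fingers":0.3,"x":-3,"y":0,"z":0,"twist":0}]'; python3 - <<'E'
from h import *
go(bp(0,72),.16,52)
s=snap("side","5");crop(s,"pics/s5.png",240,400,40,220,4)
E
```

```text
time: 5.82
position: [0.5058, 0.2852, 0.1655]
tool_rot: [-0.191, 1.555, 0.198]
ft_force: [1.1, 1.8, -3.9]
grip_width: 0.42
t5.82 pos [0.5058 0.2852 0.1655] jaw 14.2 toolx [ 0.007  0.006 -1.   ] | target [ 0.4605 -0.1387  0.16  ] shift [ 0.07  -9.995 -3.697] twist -7.561415125523618 F [ 1.1  1.8 -3.9] grip 0.42 q [-0.86  0.2   0.35  1.72 -0.08  1.22 -0.25]
```

View pics/s5.png

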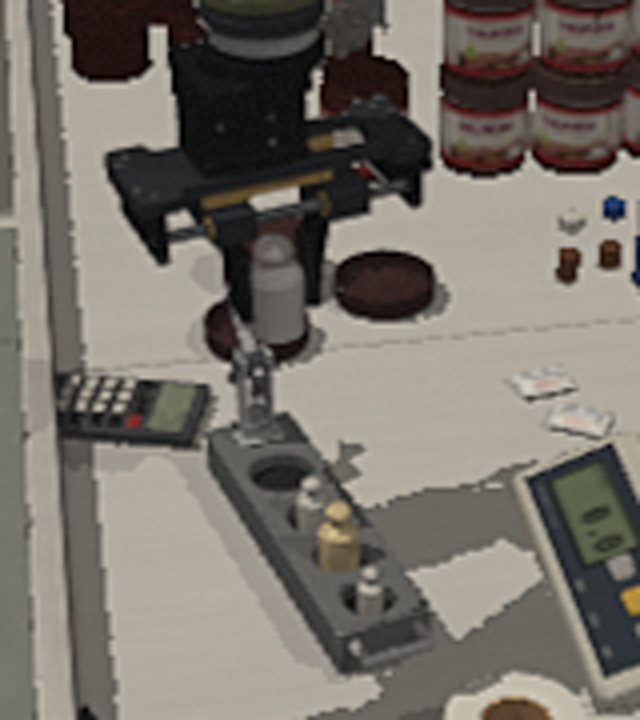

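The large weight is lifted upright at crop (277,290), and its bore is empty. Next I carry it over.

```bash
python3 -m creep '[{"fingers":0.3,"x":0,"y":-0.4,"z":-0.15,"twist":-0.3},{"fingers":0.3,"x":0,"y":-1.1,"z":-0.41,"twist":-0.8},{"fingers":0.3,"x":0,"y":-1.9,"z":-0.7,"twist":-1.4},{"fingers":0.3,"x":0,"y":-2.7,"z":-1,"twist":-2},{"fingers":0.3,"x":0,"y":-3.5,"z":-1.3,"twist":-2.6},{"fingers":0.3,"x":0,"y":-4.3,"z":-1.6,"twist":-3.2},{"fingers":0.3,"x":0,"y":-5.1,"z":-1.89,"twist":-3.9},{"fingers":0.3,"x":0,"y":-5.9,"z":-2.18,"twist":-4.5},{"fingers":0.3,"x":0,"y":-6.7,"z":-2.48,"twist":-5.1},{"fingers":0.3,"x":0,"y":-7.5,"z":-2.77,"twist":-5.7},{"fingers":0.3,"x":0,"y":-8.3,"z":-3.07,"twist":-6.3},{"fingers":0.3,"x":0,"y":-9,"z":-3.33,"twist":-6.9},{"fingers":0.3,"x":0,"y":-9.5,"z":-3.52,"twist":-7.3},{"fingers":0.3,"x":0,"y":-9.85,"z":-3.65,"twist":-7.56},{"fingers":0.3,"x":0,"y":-10,"z":-3.7,"twist":-7.56},{"fingers":0.3,"x":0,"y":-10,"z":-3.7,"twist":-7.56},{"fingers":0.3,"x":0,"y":-10,"z":-3.7,"twist":-7.56},{"fingers":0.3,"x":0,"y":-10,"z":-3.7,"twist":-7.56}]'; python3 - <<'E'
from h import *
go(bp(0,72),.041,52)
t=snap("top","6");crop(t,"pics/t6.png",330,450,130,250,5)
s=snap("side","6");crop(s,"pics/s6.png",260,420,160,360,4)
E
```

```text
time: 7.37
position: [0.4578, -0.1386, 0.1583]
tool_rot: [-0.709, 1.453, 0.711]
ft_force: [-0.3, 0.6, -4.6]
grip_width: 0.427
t7.37 pos [ 0.4578 -0.1386  0.1583] jaw 52.1 toolx [-0.001  0.001 -1.   ] | target [ 0.4605 -0.1387  0.041 ] shift [ 2.931 -0.059  0.041] twist 0.021433281752285892 F [-0.3  0.6 -4.6] grip 0.427 q [-0.46 -0.02  0.7   1.97  0.02  1.19  1.14]
```

View pics/s6.png

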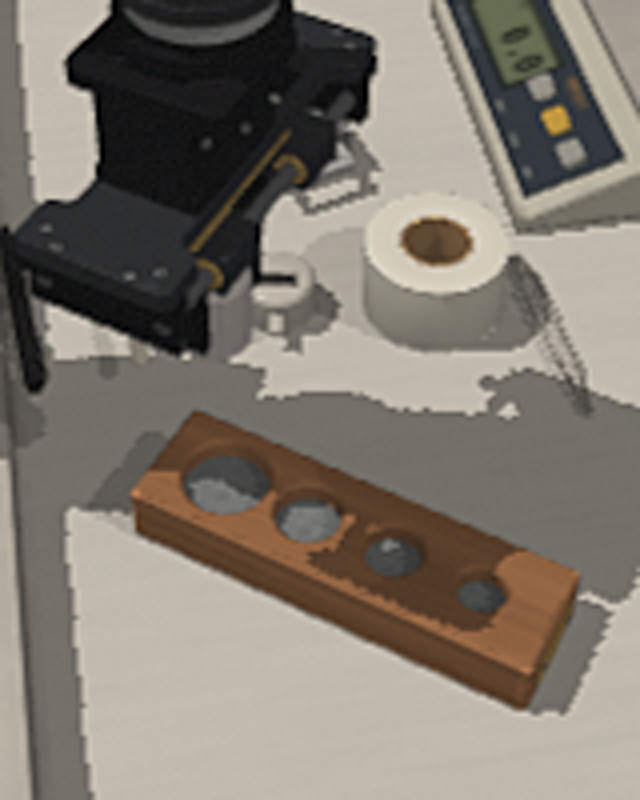

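```bash
python3 -m creep '[{"fingers":0.3,"x":0.5,"y":-0.06,"z":0.04,"twist":0},{"fingers":0.3,"x":1.1,"y":-0.06,"z":0.04,"twist":0},{"fingers":0.3,"x":1.7,"y":-0.06,"z":0.04,"twist":0},{"fingers":0.3,"x":2.1,"y":-0.06,"z":0.04,"twist":0},{"fingers":0.3,"x":2.3,"y":-0.06,"z":0.04,"twist":0},{"fingers":0.3,"x":2.3,"y":-0.06,"z":0.04,"twist":0},{"fingers":0.3,"x":2.3,"y":-0.06,"z":0.04,"twist":0}]'; python3 - <<'E'
from h import *
go(bp(0,72),.041,52)
t=snap("top","7");crop(t,"pics/t7.png",330,450,130,250,5)
s=snap("side","7");crop(s,"pics/s7.png",260,420,160,360,4)
E
```

```text
time: 8.05
position: [0.4612, -0.1403, 0.0673]
tool_rot: [-0.709, 1.452, 0.709]
ft_force: [0.2, -0.5, -4.4]
grip_width: 0.422
t8.05 pos [ 0.4612 -0.1403  0.0673] jaw 52.0 toolx [ 0. -0. -1.] | target [ 0.4605 -0.1387  0.041 ] shift [0.656 0.04  0.02 ] twist 0.009882497063154005 F [ 0.2 -0.5 -4.4] grip 0.422 q [-0.43  0.12  0.72  2.06 -0.09  1.    1.24]
```

View pics/s7.png

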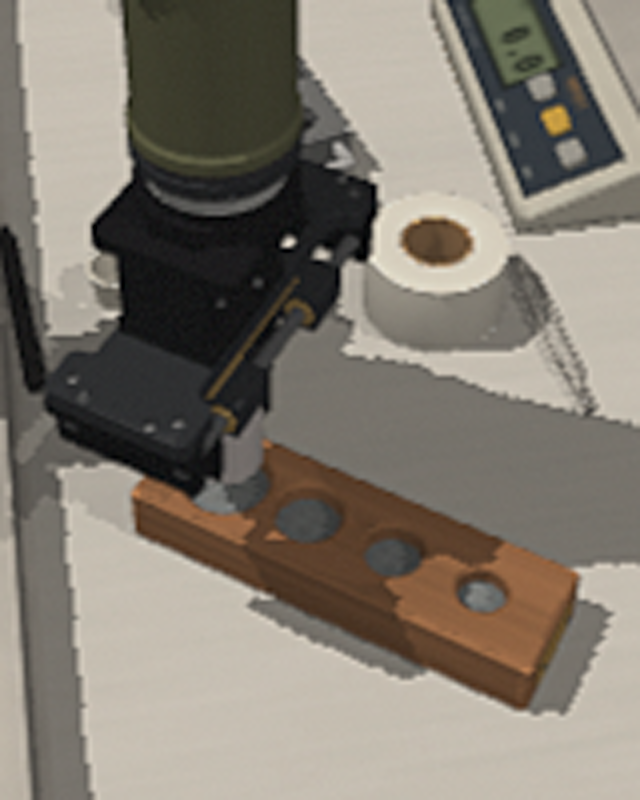

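```bash
python3 -m creep '[{"fingers":0.3,"x":0.15,"y":0.04,"z":0.02,"twist":0},{"fingers":0.3,"x":0.3,"y":0.04,"z":0.02,"twist":0},{"fingers":0.3,"x":0.45,"y":0.04,"z":0.02,"twist":0},{"fingers":0.3,"x":0.55,"y":0.04,"z":0.02,"twist":0},{"fingers":0.3,"x":0.65,"y":0.04,"z":0.02,"twist":0},{"fingers":0.3,"x":0.66,"y":0.04,"z":0.02,"twist":0},{"fingers":0.3,"x":0.66,"y":0.04,"z":0.02,"twist":0}]'; python3 - <<'E'
from h import *
go(bp(0,72),.04,52)
E
```

```text
time: 8.73
position: [0.4599, -0.1391, 0.0402]
tool_rot: [-0.708, 1.453, 0.708]
ft_force: [0.4, -0.0, -4.7]
grip_width: 0.42
t8.73 pos [ 0.4599 -0.1391  0.0402] jaw 52.0 toolx [-0.001 -0.    -1.   ] | target [ 0.4605 -0.1387  0.04  ] shift [ 0.006 -0.004  0.017] twist -0.0010372362487089503 F [ 0.4 -0.  -4.7] grip 0.42 q [-0.42  0.16  0.71  2.08 -0.13  0.94  1.27]
```

```bash
python3 -m creep '[{"fingers":0.3,"x":0.02,"y":0,"z":0.01,"twist":0},{"fingers":0.3,"x":0.03,"y":0,"z":0.01,"twist":0},{"fingers":0.65,"x":0.03,"y":0,"z":0.01,"twist":0},{"fingers":0.65,"x":0.03,"y":0,"z":0.01,"twist":0},{"fingers":0.65,"x":0.03,"y":0,"z":0.01,"twist":0},{"fingers":0.65,"x":0.03,"y":0,"z":0.01,"twist":0},{"fingers":0.65,"x":0.03,"y":0,"z":0.01,"twist":0},{"fingers":0.65,"x":-0.3,"y":0,"z":0.01,"twist":0},{"fingers":0.65,"x":-0.9,"y":0,"z":0.01,"twist":0},{"fingers":0.65,"x":-1.7,"y":0,"z":0.01,"twist":0},{"fingers":0.65,"x":-2.5,"y":0,"z":0.01,"twist":0},{"fingers":0.65,"x":-3,"y":0,"z":0.01,"twist":0},{"fingers":0.65,"x":-3,"y":0,"z":0.01,"twist":0}]'; python3 - <<'E'
from h import *
go(tp(0,3),.16,14.2)
s=snap("side","8");crop(s,"pics/s8.png",260,420,160,360,4)
E
```

```text
time: 9.82
position: [0.4636, -0.1393, 0.1651]
tool_rot: [-0.71, 1.444, 0.705]
ft_force: [-0.0, 0.1, 0.1]
grip_width: 0.648
t9.82 pos [ 0.4636 -0.1393  0.1651] jaw 52.0 toolx [ 0.009  0.    -1.   ] | target [0.5179 0.2299 0.16  ] shift [0.143 4.614 8.11 ] twist 7.561072296357469 F [-0.   0.1  0.1] grip 0.648 q [-0.47 -0.03  0.71  1.96  0.02  1.2   1.14]
```

View pics/s8.png

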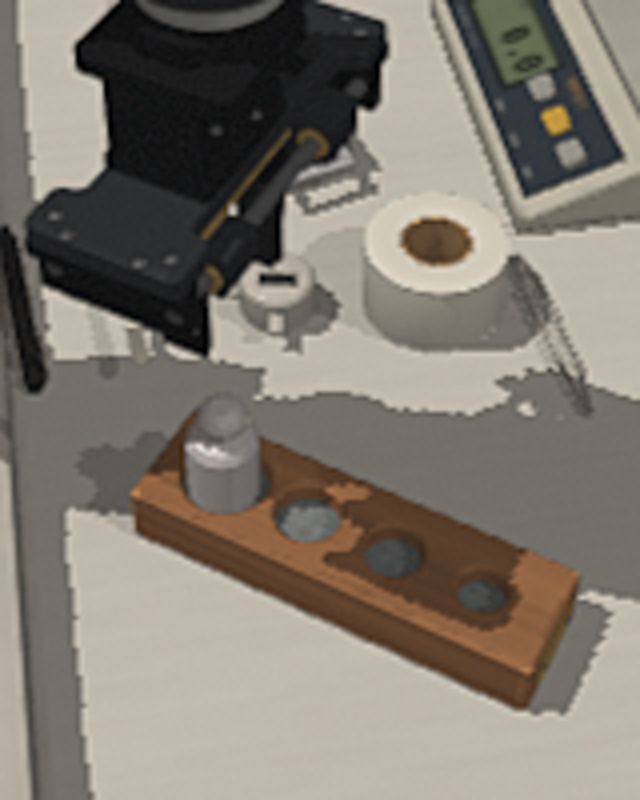

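Large is seated at crop (222,470). Medium next.

```bash
python3 - <<'E'
from h import *
go(tp(0,-43),.16,14.2)
E
```

```text
t9.87 pos [ 0.4622 -0.1389  0.1628] jaw 52.0 toolx [ 0.005  0.001 -1.   ] | target [0.5291 0.1853 0.16  ] shift [0.085 3.67  7.418] twist 7.562945076494765 F [ 0.4 -0.  -0.7] grip 0.651 q [-0.47 -0.02  0.71  1.96  0.01  1.2   1.14]
```

```bash
python3 -m creep '[{"fingers":0.65,"x":0,"y":0.2,"z":0.4,"twist":0.5},{"fingers":0.65,"x":0,"y":0.6,"z":1.2,"twist":1.3},{"fingers":0.65,"x":0,"y":1,"z":2,"twist":2.1},{"fingers":0.65,"x":0,"y":1.4,"z":2.8,"twist":3},{"fingers":0.65,"x":0,"y":1.8,"z":3.6,"twist":3.8},{"fingers":0.65,"x":0,"y":2.2,"z":4.4,"twist":4.6},{"fingers":0.65,"x":0,"y":2.6,"z":5.2,"twist":5.4},{"fingers":0.65,"x":0,"y":3,"z":6,"twist":6.3},{"fingers":0.65,"x":0,"y":3.3,"z":6.7,"twist":7},{"fingers":0.65,"x":0,"y":3.55,"z":7.2,"twist":7.56},{"fingers":0.65,"x":0,"y":3.67,"z":7.42,"twist":7.56},{"fingers":0.65,"x":0,"y":3.67,"z":7.42,"twist":7.56},{"fingers":0.65,"x":0.5,"y":3.67,"z":7.42,"twist":7.56},{"fingers":0.65,"x":1,"y":3.67,"z":7.42,"twist":7.56},{"fingers":0.65,"x":1.3,"y":3.67,"z":7.42,"twist":7.56},{"fingers":0.65,"x":1.3,"y":3.67,"z":7.42,"twist":7.56},{"fingers":0.65,"x":1.3,"y":3.67,"z":7.42,"twist":7.56}]'; python3 - <<'E'
from h import *
go(tp(0,-43),.0385,14.2)
s=snap("side","9");crop(s,"pics/s9.png",240,400,40,220,4)
E
```

```text
time: 11.28
position: [0.5269, 0.1838, 0.1081]
tool_rot: [-0.194, 1.564, 0.193]
ft_force: [0.0, -0.6, 1.3]
grip_width: 0.656
t11.28 pos [0.5269 0.1838 0.1081] jaw 14.1 toolx [-0.002 -0.001 -1.   ] | target [0.5291 0.1853 0.0385] shift [1.739 0.023 0.067] twist -0.015333652806290843 F [ 0.  -0.6  1.3] grip 0.656 q [-0.77  0.22  0.43  1.84 -0.1   1.11 -0.05]
```

View pics/s9.png

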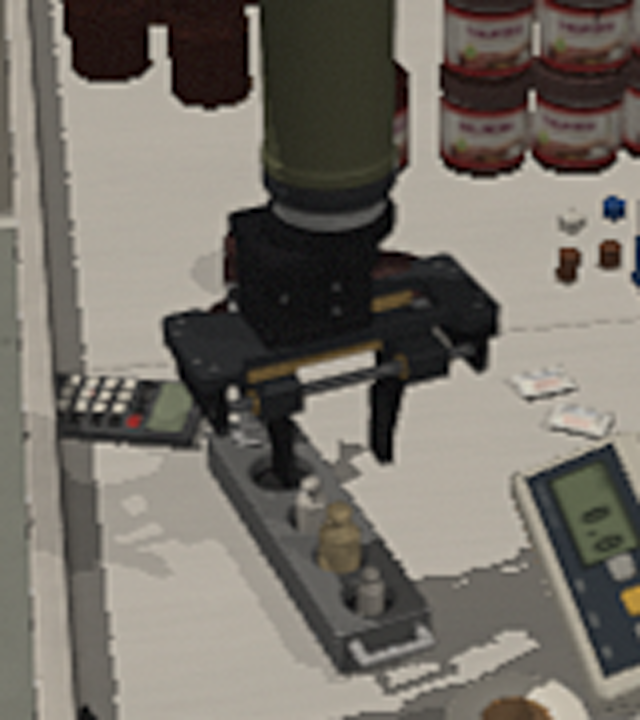

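```bash
python3 -m creep '[{"fingers":0.65,"x":0.5,"y":0.02,"z":0.05,"twist":0},{"fingers":0.65,"x":1,"y":0.02,"z":0.05,"twist":0},{"fingers":0.65,"x":1.4,"y":0.02,"z":0.05,"twist":0},{"fingers":0.65,"x":1.65,"y":0.02,"z":0.05,"twist":0},{"fingers":0.65,"x":1.72,"y":0.02,"z":0.05,"twist":0},{"fingers":0.65,"x":1.72,"y":0.02,"z":0.05,"twist":0},{"fingers":0.15,"x":1.72,"y":0.02,"z":0.05,"twist":0},{"fingers":0.15,"x":1.72,"y":0.02,"z":0.05,"twist":0},{"fingers":0.15,"x":1.72,"y":0.02,"z":0.05,"twist":0},{"fingers":0.15,"x":1.72,"y":0.02,"z":0.05,"twist":0},{"fingers":0.15,"x":1.72,"y":0.02,"z":0.05,"twist":0},{"fingers":0.15,"x":1.72,"y":0.02,"z":0.05,"twist":0},{"fingers":0.15,"x":1.72,"y":0.02,"z":0.05,"twist":0},{"fingers":0.15,"x":1.72,"y":0.02,"z":0.05,"twist":0}]' 35; python3 - <<'E'
from h import *
go(bp(0,24),.16,52)
E
```

```text
time: 12.5
position: [0.5295, 0.187, 0.0402]
tool_rot: [-0.194, 1.561, 0.195]
ft_force: [0.1, 0.0, 2.0]
grip_width: 0.304
t12.50 pos [0.5295 0.187  0.0402] jaw 14.2 toolx [ 0.001  0.    -1.   ] | target [ 0.4983 -0.1682  0.16  ] shift [-3.001 -8.417 -2.933] twist -7.558556516945333 F [0.1 0.  2. ] grip 0.304 q [-0.75  0.31  0.42  1.89 -0.15  0.98 -0.02]
```

```bash
python3 -m creep '[{"fingers":0.15,"x":-0.4,"y":0,"z":0,"twist":0},{"fingers":0.15,"x":-1.1,"y":0,"z":0,"twist":0},{"fingers":0.15,"x":-1.9,"y":0,"z":0,"twist":0},{"fingers":0.15,"x":-2.6,"y":-0.2,"z":-0.07,"twist":-0.2},{"fingers":0.15,"x":-3,"y":-0.8,"z":-0.28,"twist":-0.7},{"fingers":0.15,"x":-3,"y":-1.6,"z":-0.56,"twist":-1.4},{"fingers":0.15,"x":-3,"y":-2.4,"z":-0.84,"twist":-2.1},{"fingers":0.15,"x":-3,"y":-3.2,"z":-1.12,"twist":-2.8},{"fingers":0.15,"x":-3,"y":-4,"z":-1.4,"twist":-3.5},{"fingers":0.15,"x":-3,"y":-4.8,"z":-1.68,"twist":-4.2},{"fingers":0.15,"x":-3,"y":-5.6,"z":-1.96,"twist":-5},{"fingers":0.15,"x":-3,"y":-6.4,"z":-2.24,"twist":-5.7},{"fingers":0.15,"x":-3,"y":-7.1,"z":-2.48,"twist":-6.4},{"fingers":0.15,"x":-3,"y":-7.7,"z":-2.7,"twist":-7},{"fingers":0.15,"x":-3,"y":-8.2,"z":-2.86,"twist":-7.56},{"fingers":0.15,"x":-3,"y":-8.42,"z":-2.93,"twist":-7.56},{"fingers":0.15,"x":-3,"y":-8.42,"z":-2.93,"twist":-7.56},{"fingers":0.15,"x":-3,"y":-8.42,"z":-2.93,"twist":-7.56},{"fingers":0.15,"x":-3,"y":-8.42,"z":-2.93,"twist":-7.56}]'; python3 - <<'E'
from h import *
go(bp(0,24),.04,52)
s=snap("side","10");crop(s,"pics/s10.png",240,430,100,340,3)
E
```

```text
time: 14.08
position: [0.4984, -0.1663, 0.1593]
tool_rot: [-0.708, 1.452, 0.711]
ft_force: [0.0, -0.5, -0.6]
grip_width: 0.302
t14.08 pos [ 0.4984 -0.1663  0.1593] jaw 52.1 toolx [-0.001  0.001 -1.   ] | target [ 0.4983 -0.1682  0.04  ] shift [ 2.984 -0.032 -0.041] twist 0.018393526767118827 F [ 0.  -0.5 -0.6] grip 0.302 q [-0.37  0.11  0.69  1.86 -0.07  1.2   1.25]
```

View pics/s10.png

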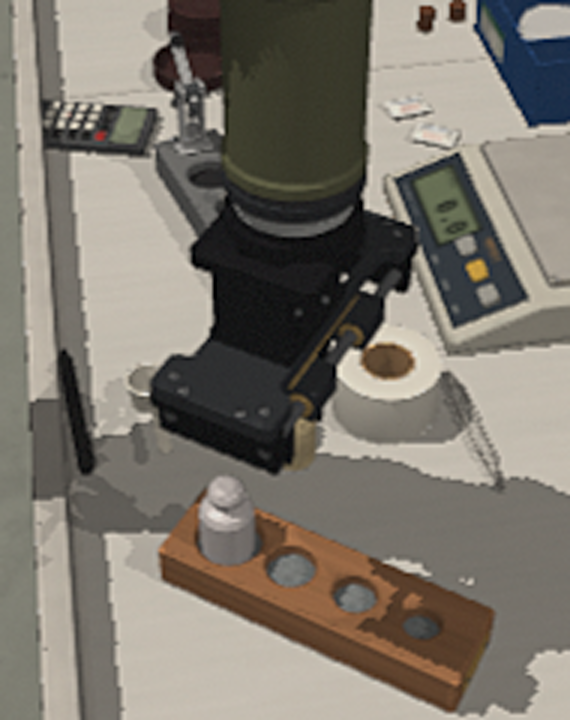

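```bash
python3 -m creep '[{"fingers":0.15,"x":0.6,"y":-0.03,"z":-0.03,"twist":0},{"fingers":0.15,"x":1.2,"y":-0.03,"z":-0.03,"twist":0},{"fingers":0.15,"x":1.8,"y":-0.03,"z":-0.03,"twist":0},{"fingers":0.15,"x":2.2,"y":-0.03,"z":-0.03,"twist":0},{"fingers":0.15,"x":2.4,"y":-0.03,"z":-0.03,"twist":0},{"fingers":0.15,"x":2.4,"y":-0.03,"z":-0.03,"twist":0},{"fingers":0.15,"x":2.4,"y":-0.03,"z":-0.03,"twist":0},{"fingers":0.15,"x":2.6,"y":-0.03,"z":-0.03,"twist":0},{"fingers":0.15,"x":2.75,"y":-0.03,"z":-0.03,"twist":0},{"fingers":0.15,"x":2.87,"y":-0.03,"z":-0.03,"twist":0},{"fingers":0.15,"x":2.95,"y":-0.03,"z":-0.03,"twist":0},{"fingers":0.15,"x":3,"y":-0.03,"z":-0.03,"twist":0},{"fingers":0.15,"x":3,"y":-0.03,"z":-0.03,"twist":0}]'; python3 - <<'E'
from h import *
go(bp(0,24),.04,52)
s=snap("side","11");crop(s,"pics/s11.png",240,430,100,340,3)
E
```

```text
time: 15.22
position: [0.4983, -0.17, 0.0402]
tool_rot: [-0.708, 1.452, 0.709]
ft_force: [-2.3, 1.6, 2.6]
grip_width: 0.302
t15.22 pos [ 0.4983 -0.17    0.0402] jaw 52.0 toolx [-0.     0.001 -1.   ] | target [ 0.4983 -0.1682  0.04  ] shift [0.004 0.028 0.036] twist -0.0011029277613715748 F [-2.3  1.6  2.6] grip 0.302 q [-0.31  0.27  0.67  1.98 -0.2   0.96  1.36]
```

View pics/s11.png

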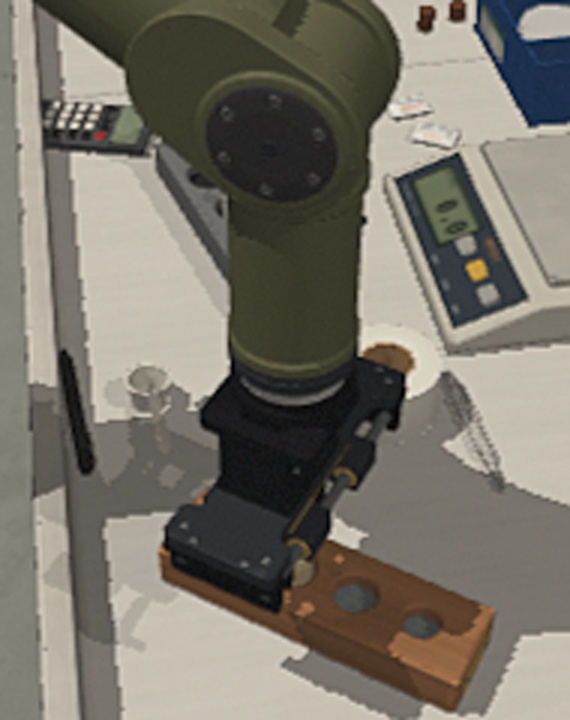

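```bash
python3 -m creep '[{"fingers":0.5,"x":0,"y":0.03,"z":0.03,"twist":0},{"fingers":0.5,"x":0,"y":0.03,"z":0.03,"twist":0},{"fingers":0.5,"x":0,"y":0.03,"z":0.03,"twist":0},{"fingers":0.5,"x":0,"y":0.03,"z":0.03,"twist":0},{"fingers":0.5,"x":0,"y":0.03,"z":0.03,"twist":0},{"fingers":0.5,"x":-0.3,"y":0.03,"z":0.03,"twist":0},{"fingers":0.5,"x":-0.9,"y":0.03,"z":0.03,"twist":0},{"fingers":0.5,"x":-1.7,"y":0.03,"z":0.03,"twist":0},{"fingers":0.5,"x":-2.5,"y":0.03,"z":0.03,"twist":0},{"fingers":0.5,"x":-3,"y":0.03,"z":0.03,"twist":0},{"fingers":0.5,"x":-3,"y":0.03,"z":0.03,"twist":0},{"fingers":0.5,"x":-3,"y":0.03,"z":0.03,"twist":0}]'; python3 - <<'E'
from h import *
go(tp(0,3),.16,14.2)
s=snap("side","12");crop(s,"pics/s12.png",240,430,100,340,3)
E
```

```text
time: 16.27
position: [0.4992, -0.1687, 0.1617]
tool_rot: [-0.709, 1.449, 0.707]
ft_force: [1.1, -0.3, -0.1]
grip_width: 0.5
t16.27 pos [ 0.4992 -0.1687  0.1617] jaw 52.0 toolx [ 0.004  0.    -1.   ] | target [0.5179 0.2299 0.16  ] shift [0.046 5.767 8.141] twist 7.559781516160816 F [ 1.1 -0.3 -0.1] grip 0.5 q [-0.38  0.1   0.7   1.86 -0.07  1.2   1.25]
```

View pics/s12.png

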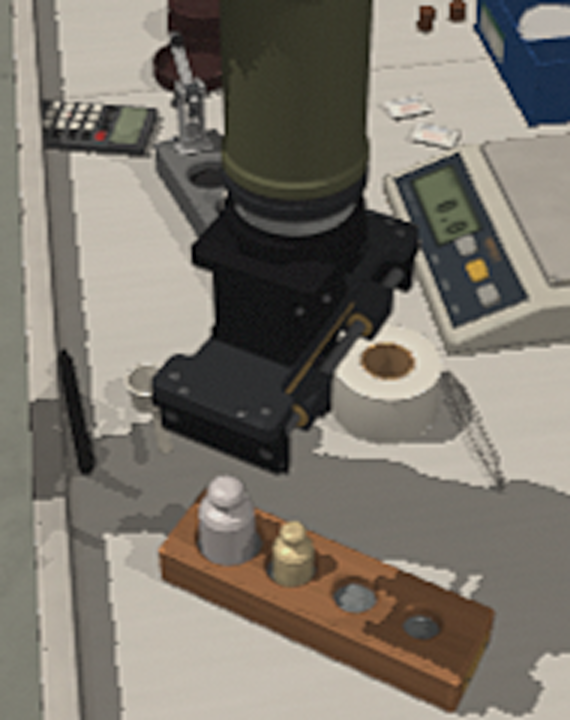

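The medium weight is seated at (293,555). The small one is next.

```bash
python3 -m creep '[{"fingers":0.55,"x":0,"y":0.3,"z":0.4,"twist":0.4},{"fingers":0.55,"x":0,"y":0.8,"z":1.1,"twist":1.1},{"fingers":0.55,"x":0,"y":1.3,"z":1.8,"twist":1.8},{"fingers":0.55,"x":0,"y":1.8,"z":2.5,"twist":2.5},{"fingers":0.55,"x":0,"y":2.3,"z":3.2,"twist":3.2},{"fingers":0.55,"x":0,"y":2.8,"z":3.9,"twist":3.9},{"fingers":0.55,"x":0,"y":3.3,"z":4.6,"twist":4.6},{"fingers":0.55,"x":0,"y":3.8,"z":5.3,"twist":5.3},{"fingers":0.55,"x":0,"y":4.3,"z":6,"twist":6},{"fingers":0.55,"x":0,"y":4.8,"z":6.7,"twist":6.7},{"fingers":0.55,"x":0,"y":5.25,"z":7.35,"twist":7.3},{"fingers":0.55,"x":0,"y":5.6,"z":7.9,"twist":7.56},{"fingers":0.55,"x":0,"y":5.77,"z":8.14,"twist":7.56},{"fingers":0.55,"x":0,"y":5.77,"z":8.14,"twist":7.56},{"fingers":0.55,"x":0.7,"y":5.77,"z":8.14,"twist":7.56},{"fingers":0.55,"x":1.4,"y":5.77,"z":8.14,"twist":7.56},{"fingers":0.55,"x":1.5,"y":5.77,"z":8.14,"twist":7.56},{"fingers":0.55,"x":1.5,"y":5.77,"z":8.14,"twist":7.56},{"fingers":0.55,"x":1.5,"y":5.77,"z":8.14,"twist":7.56}]'; python3 - <<'E'
from h import *
go(tp(0,3),.038,14.2)
E
```

```text
time: 17.9
position: [0.5172, 0.2287, 0.1004]
tool_rot: [-0.194, 1.562, 0.193]
ft_force: [0.3, -0.4, 0.6]
grip_width: 0.551
t17.90 pos [0.5172 0.2287 0.1004] jaw 14.1 toolx [ 0. -0. -1.] | target [0.5179 0.2299 0.038 ] shift [1.56  0.025 0.024] twist -0.019177829220456032 F [ 0.3 -0.4  0.6] grip 0.551 q [-0.81  0.24  0.4   1.82 -0.1   1.09 -0.13]
```

```bash
python3 -m creep '[{"fingers":0.55,"x":0.5,"y":0.02,"z":0.02,"twist":0},{"fingers":0.55,"x":1,"y":0.02,"z":0.02,"twist":0},{"fingers":0.55,"x":1.35,"y":0.02,"z":0.02,"twist":0},{"fingers":0.55,"x":1.5,"y":0.02,"z":0.02,"twist":0},{"fingers":0.55,"x":1.55,"y":0.02,"z":0.02,"twist":0},{"fingers":0.55,"x":1.55,"y":0.02,"z":0.02,"twist":0},{"fingers":0.1,"x":1.55,"y":0.02,"z":0.02,"twist":0},{"fingers":0.1,"x":1.55,"y":0.02,"z":0.02,"twist":0},{"fingers":0.1,"x":1.55,"y":0.02,"z":0.02,"twist":0},{"fingers":0.1,"x":1.55,"y":0.02,"z":0.02,"twist":0},{"fingers":0.1,"x":1.55,"y":0.02,"z":0.02,"twist":0},{"fingers":0.1,"x":1.55,"y":0.02,"z":0.02,"twist":0},{"fingers":0.1,"x":1.55,"y":0.02,"z":0.02,"twist":0}]' 30; python3 - <<'E'
from h import *
go(bp(0,-24),.16,52)
E
```

```text
time: 18.98
position: [0.5176, 0.2314, 0.0382]
tool_rot: [-0.194, 1.561, 0.195]
ft_force: [-0.1, 0.8, 1.9]
grip_width: 0.242
t18.98 pos [0.5176 0.2314 0.0382] jaw 14.2 toolx [ 0.001  0.    -1.   ] | target [ 0.5361 -0.1978  0.16  ] shift [ -3.05  -10.514  -2.183] twist -7.5591388269691775 F [-0.1  0.8  1.9] grip 0.242 q [-0.8   0.32  0.38  1.87 -0.14  0.97 -0.1 ]
```

```bash
python3 -m creep '[{"fingers":0.1,"x":-0.4,"y":0,"z":0,"twist":0},{"fingers":0.1,"x":-1.1,"y":0,"z":0,"twist":0},{"fingers":0.1,"x":-1.9,"y":0,"z":0,"twist":0},{"fingers":0.1,"x":-2.6,"y":-0.3,"z":-0.06,"twist":-0.2},{"fingers":0.1,"x":-3,"y":-1,"z":-0.2,"twist":-0.7},{"fingers":0.1,"x":-3.05,"y":-1.9,"z":-0.39,"twist":-1.4},{"fingers":0.1,"x":-3.05,"y":-2.8,"z":-0.58,"twist":-2},{"fingers":0.1,"x":-3.05,"y":-3.7,"z":-0.77,"twist":-2.7},{"fingers":0.1,"x":-3.05,"y":-4.6,"z":-0.96,"twist":-3.3},{"fingers":0.1,"x":-3.05,"y":-5.5,"z":-1.14,"twist":-4},{"fingers":0.1,"x":-3.05,"y":-6.4,"z":-1.33,"twist":-4.6},{"fingers":0.1,"x":-3.05,"y":-7.3,"z":-1.52,"twist":-5.3},{"fingers":0.1,"x":-3.05,"y":-8.2,"z":-1.7,"twist":-6},{"fingers":0.1,"x":-3.05,"y":-9,"z":-1.87,"twist":-6.6},{"fingers":0.1,"x":-3.05,"y":-9.7,"z":-2.01,"twist":-7.2},{"fingers":0.1,"x":-3.05,"y":-10.2,"z":-2.12,"twist":-7.56},{"fingers":0.1,"x":-3.05,"y":-10.5,"z":-2.18,"twist":-7.56},{"fingers":0.1,"x":-3.05,"y":-10.51,"z":-2.18,"twist":-7.56},{"fingers":0.1,"x":-3.05,"y":-10.51,"z":-2.18,"twist":-7.56},{"fingers":0.1,"x":-3.05,"y":-10.51,"z":-2.18,"twist":-7.56}]'; python3 - <<'E'
from h import *
go(bp(0,-24),.038,52)
s=snap("side","13");crop(s,"pics/s13.png",240,430,100,340,3)
E
```

```text
time: 20.65
position: [0.5359, -0.1962, 0.1594]
tool_rot: [-0.708, 1.452, 0.71]
ft_force: [0.2, -0.7, -0.8]
grip_width: 0.238
t20.65 pos [ 0.5359 -0.1962  0.1594] jaw 52.1 toolx [-0.001  0.001 -1.   ] | target [ 0.5361 -0.1978  0.038 ] shift [ 3.034 -0.032 -0.03 ] twist 0.01559403031886859 F [ 0.2 -0.7 -0.8] grip 0.238 q [-0.28  0.22  0.67  1.76 -0.15  1.21  1.34]
```

View pics/s13.png

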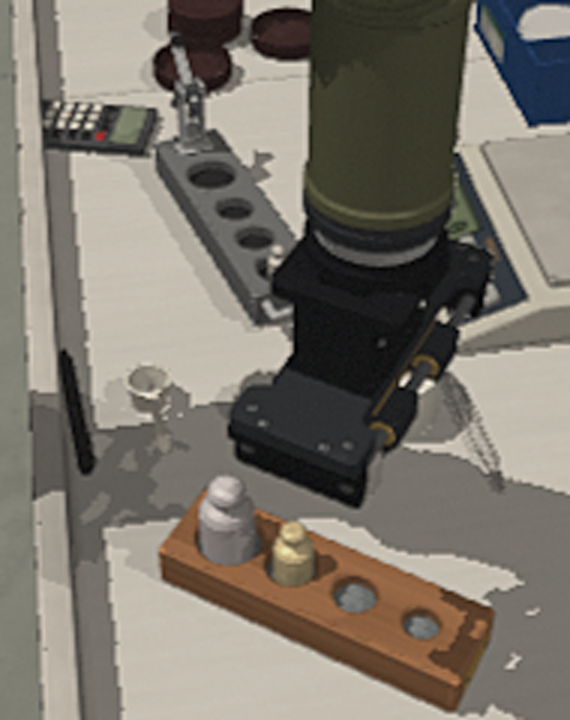

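```bash
python3 -m creep '[{"fingers":0.1,"x":0.6,"y":0,"z":0,"twist":0},{"fingers":0.1,"x":1.2,"y":0,"z":0,"twist":0},{"fingers":0.1,"x":1.8,"y":0,"z":0,"twist":0},{"fingers":0.1,"x":2.2,"y":0,"z":0,"twist":0},{"fingers":0.1,"x":2.4,"y":0,"z":0,"twist":0},{"fingers":0.1,"x":2.4,"y":0,"z":0,"twist":0},{"fingers":0.1,"x":2.4,"y":0,"z":0,"twist":0}]'; python3 - <<'E'
from h import *
go(bp(0,-24),.038,52)
E
```

```text
time: 21.28
position: [0.5363, -0.197, 0.0641]
tool_rot: [-0.709, 1.452, 0.709]
ft_force: [1.4, 0.2, -0.6]
grip_width: 0.234
t21.28 pos [ 0.5363 -0.197   0.0641] jaw 52.1 toolx [ 0.  0. -1.] | target [ 0.5361 -0.1978  0.038 ] shift [ 0.653 -0.009 -0.019] twist 0.01546993772072085 F [ 1.4  0.2 -0.6] grip 0.234 q [-0.24  0.33  0.64  1.85 -0.23  1.04  1.4 ]
```

```bash
python3 -m creep '[{"fingers":0.1,"x":0.2,"y":0,"z":-0.02,"twist":0},{"fingers":0.1,"x":0.35,"y":0,"z":-0.02,"twist":0},{"fingers":0.1,"x":0.48,"y":0,"z":-0.02,"twist":0},{"fingers":0.1,"x":0.58,"y":0,"z":-0.02,"twist":0},{"fingers":0.1,"x":0.64,"y":0,"z":-0.02,"twist":0},{"fingers":0.1,"x":0.66,"y":0,"z":-0.02,"twist":0},{"fingers":0.1,"x":0.66,"y":0,"z":-0.02,"twist":0}]'; python3 - <<'E'
from h import *
go(bp(0,-24),.038,52)
E
```

```text
time: 21.87
position: [0.5353, -0.1983, 0.0382]
tool_rot: [-0.707, 1.452, 0.709]
ft_force: [-2.6, 2.1, 5.9]
grip_width: 0.239
t21.87 pos [ 0.5353 -0.1983  0.0382] jaw 52.0 toolx [-0.001  0.001 -1.   ] | target [ 0.5361 -0.1978  0.038 ] shift [ 0.004 -0.008  0.022] twist -0.0011485202581582143 F [-2.6  2.1  5.9] grip 0.239 q [-0.22  0.36  0.63  1.87 -0.25  0.99  1.42]
```

Floor contact at the expected height, so I release.

```bash
python3 -m creep '[{"fingers":0.45,"x":0,"y":0,"z":0.01,"twist":0},{"fingers":0.45,"x":0,"y":0,"z":0.01,"twist":0},{"fingers":0.45,"x":0,"y":0,"z":0.01,"twist":0},{"fingers":0.45,"x":0,"y":0,"z":0.01,"twist":0},{"fingers":0.45,"x":0,"y":0,"z":0.01,"twist":0},{"fingers":0.45,"x":-0.3,"y":0,"z":0.01,"twist":0},{"fingers":0.45,"x":-0.9,"y":0,"z":0.01,"twist":0},{"fingers":0.45,"x":-1.7,"y":0,"z":0.01,"twist":0},{"fingers":0.45,"x":-2.5,"y":0,"z":0.01,"twist":0},{"fingers":0.45,"x":-3,"y":0,"z":0.01,"twist":0},{"fingers":0.45,"x":-3,"y":0,"z":0.01,"twist":0},{"fingers":0.45,"x":-3,"y":0,"z":0.01,"twist":0}]'; python3 - <<'E'
from h import *
go(tp(0,-89),.16,14.2)
s=snap("side","14");crop(s,"pics/s14.png",240,430,100,340,3)
E
```

```text
time: 22.87
position: [0.5366, -0.1984, 0.1594]
tool_rot: [-0.709, 1.449, 0.707]
ft_force: [-0.1, -0.8, -0.9]
grip_width: 0.455
t22.87 pos [ 0.5366 -0.1984  0.1594] jaw 52.0 toolx [ 0.004 -0.    -1.   ] | target [0.5404 0.1407 0.16  ] shift [-0.017  5.145  6.74 ] twist 7.560209637083432 F [-0.1 -0.8 -0.9] grip 0.455 q [-0.28  0.22  0.67  1.76 -0.15  1.21  1.34]
```

View pics/s14.png

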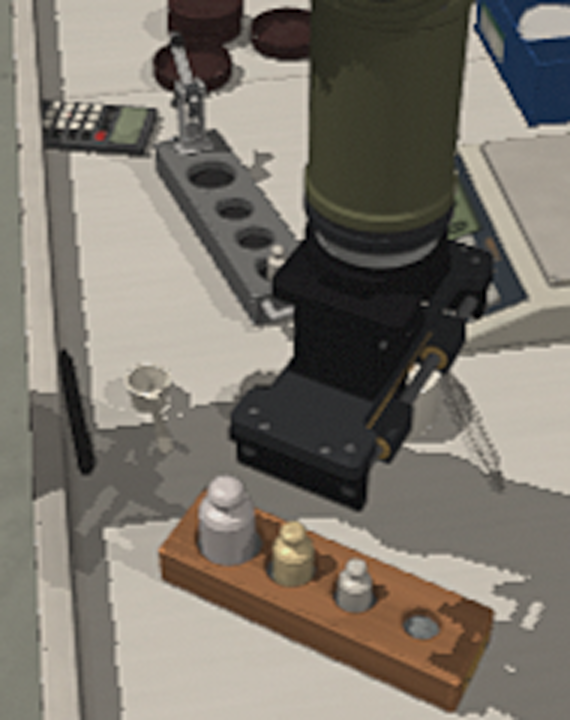

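```bash
python3 -m creep '[{"fingers":0.5,"x":0,"y":0.3,"z":0.4,"twist":0.5},{"fingers":0.5,"x":0,"y":0.9,"z":1.2,"twist":1.3},{"fingers":0.5,"x":0,"y":1.5,"z":2,"twist":2.2},{"fingers":0.5,"x":0,"y":2.1,"z":2.8,"twist":3},{"fingers":0.5,"x":0,"y":2.7,"z":3.55,"twist":3.9},{"fingers":0.5,"x":0,"y":3.3,"z":4.3,"twist":4.8},{"fingers":0.5,"x":0,"y":3.9,"z":5.1,"twist":5.7},{"fingers":0.5,"x":0,"y":4.4,"z":5.8,"twist":6.5},{"fingers":0.5,"x":0,"y":4.8,"z":6.3,"twist":7.2},{"fingers":0.5,"x":0,"y":5.05,"z":6.6,"twist":7.56},{"fingers":0.5,"x":0,"y":5.12,"z":6.72,"twist":7.56},{"fingers":0.5,"x":0,"y":5.12,"z":6.72,"twist":7.56},{"fingers":0.5,"x":0.7,"y":5.12,"z":6.72,"twist":7.56},{"fingers":0.5,"x":1.4,"y":5.12,"z":6.72,"twist":7.56},{"fingers":0.5,"x":1.5,"y":5.12,"z":6.72,"twist":7.56},{"fingers":0.5,"x":1.5,"y":5.12,"z":6.72,"twist":7.56},{"fingers":0.5,"x":1.5,"y":5.12,"z":6.72,"twist":7.56},{"fingers":0.5,"x":1.5,"y":5.12,"z":6.72,"twist":7.56}]'; python3 - <<'E'
from h import *
go(tp(0,-89.5),.0375,14.2)
s=snap("side","15");crop(s,"pics/s15.png",240,430,100,340,3)
E
```

```text
time: 24.42
position: [0.541, 0.1393, 0.099]
tool_rot: [-0.193, 1.56, 0.194]
ft_force: [-0.1, -0.5, -0.3]
grip_width: 0.501
t24.42 pos [0.541  0.1393 0.099 ] jaw 14.2 toolx [ 0.002  0.001 -1.   ] | target [0.5406 0.1402 0.0375] shift [ 1.537  0.025 -0.009] twist -0.009841111977814876 F [-0.1 -0.5 -0.3] grip 0.501 q [-0.74  0.24  0.49  1.85 -0.13  1.09  0.05]
```

View pics/s15.png

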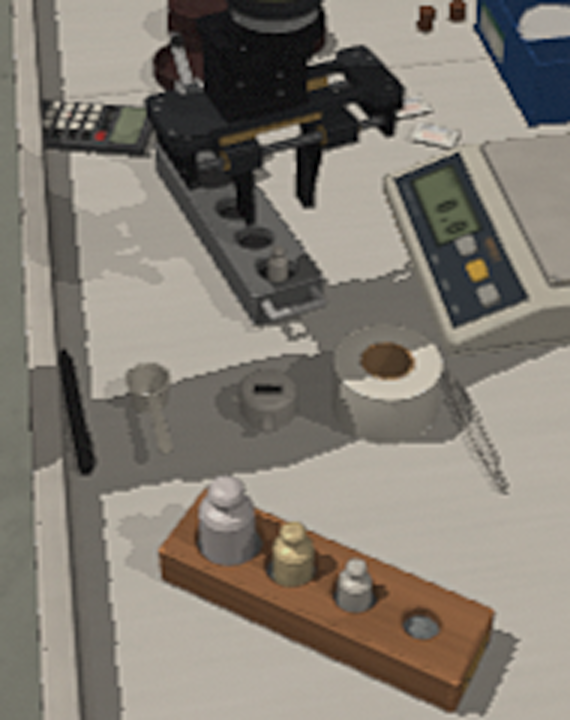

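```bash
python3 -m creep '[{"fingers":0.5,"x":0.5,"y":0.02,"z":-0.01,"twist":0},{"fingers":0.5,"x":1,"y":0.02,"z":-0.01,"twist":0},{"fingers":0.5,"x":1.35,"y":0.02,"z":-0.01,"twist":0},{"fingers":0.5,"x":1.48,"y":0.02,"z":-0.01,"twist":0},{"fingers":0.5,"x":1.53,"y":0.02,"z":-0.01,"twist":0},{"fingers":0.5,"x":1.53,"y":0.02,"z":-0.01,"twist":0},{"fingers":0.05,"x":1.53,"y":0.02,"z":-0.01,"twist":0},{"fingers":0.05,"x":1.53,"y":0.02,"z":-0.01,"twist":0},{"fingers":0.05,"x":1.53,"y":0.02,"z":-0.01,"twist":0},{"fingers":0.05,"x":1.53,"y":0.02,"z":-0.01,"twist":0},{"fingers":0.05,"x":1.53,"y":0.02,"z":-0.01,"twist":0},{"fingers":0.05,"x":1.53,"y":0.02,"z":-0.01,"twist":0},{"fingers":0.05,"x":1.53,"y":0.02,"z":-0.01,"twist":0}]' 20; python3 - <<'E'
from h import *
go(bp(0,-72),.16,52)
E
```

```text
time: 25.55
position: [0.5397, 0.1407, 0.0366]
tool_rot: [-0.194, 1.561, 0.195]
ft_force: [0.8, 1.1, 1.7]
grip_width: 0.19
t25.55 pos [0.5397 0.1407 0.0366] jaw 14.2 toolx [ 0.001  0.    -1.   ] | target [ 0.5739 -0.2273  0.16  ] shift [-3.088 -9.13  -1.425] twist -7.558166386882794 F [0.8 1.1 1.7] grip 0.19 q [-0.72  0.31  0.48  1.9  -0.17  0.97  0.09]
```

```bash
python3 -m creep '[{"fingers":0.05,"x":-0.4,"y":0,"z":0,"twist":0},{"fingers":0.05,"x":-1.1,"y":0,"z":0,"twist":0},{"fingers":0.05,"x":-1.9,"y":0,"z":0,"twist":0},{"fingers":0.05,"x":-2.6,"y":-0.2,"z":-0.03,"twist":-0.2},{"fingers":0.05,"x":-3,"y":-0.8,"z":-0.12,"twist":-0.7},{"fingers":0.05,"x":-3.08,"y":-1.6,"z":-0.25,"twist":-1.3},{"fingers":0.05,"x":-3.08,"y":-2.4,"z":-0.37,"twist":-2},{"fingers":0.05,"x":-3.08,"y":-3.2,"z":-0.5,"twist":-2.6},{"fingers":0.05,"x":-3.08,"y":-4,"z":-0.62,"twist":-3.3},{"fingers":0.05,"x":-3.08,"y":-4.8,"z":-0.75,"twist":-4},{"fingers":0.05,"x":-3.08,"y":-5.6,"z":-0.87,"twist":-4.6},{"fingers":0.05,"x":-3.08,"y":-6.4,"z":-1,"twist":-5.3},{"fingers":0.05,"x":-3.08,"y":-7.2,"z":-1.12,"twist":-6},{"fingers":0.05,"x":-3.08,"y":-7.9,"z":-1.23,"twist":-6.6},{"fingers":0.05,"x":-3.08,"y":-8.5,"z":-1.33,"twist":-7.2},{"fingers":0.05,"x":-3.08,"y":-8.95,"z":-1.4,"twist":-7.56},{"fingers":0.05,"x":-3.08,"y":-9.13,"z":-1.43,"twist":-7.56},{"fingers":0.05,"x":-3.08,"y":-9.13,"z":-1.43,"twist":-7.56},{"fingers":0.05,"x":-3.08,"y":-9.13,"z":-1.43,"twist":-7.56},{"fingers":0.05,"x":-3.08,"y":-9.13,"z":-1.43,"twist":-7.56}]'; python3 - <<'E'
from h import *
go(bp(0,-72),.037,52)
s=snap("side","16");crop(s,"pics/s16.png",240,430,100,340,3)
E
```

```text
time: 27.22
position: [0.5736, -0.2253, 0.159]
tool_rot: [-0.708, 1.451, 0.711]
ft_force: [-1.0, 0.3, -0.6]
grip_width: 0.188
t27.22 pos [ 0.5736 -0.2253  0.159 ] jaw 52.1 toolx [-0.     0.002 -1.   ] | target [ 0.5739 -0.2273  0.037 ] shift [ 3.051 -0.042 -0.037] twist 0.019870257390593338 F [-1.   0.3 -0.6] grip 0.188 q [-0.2   0.33  0.65  1.64 -0.21  1.24  1.4 ]
```

View pics/s16.png

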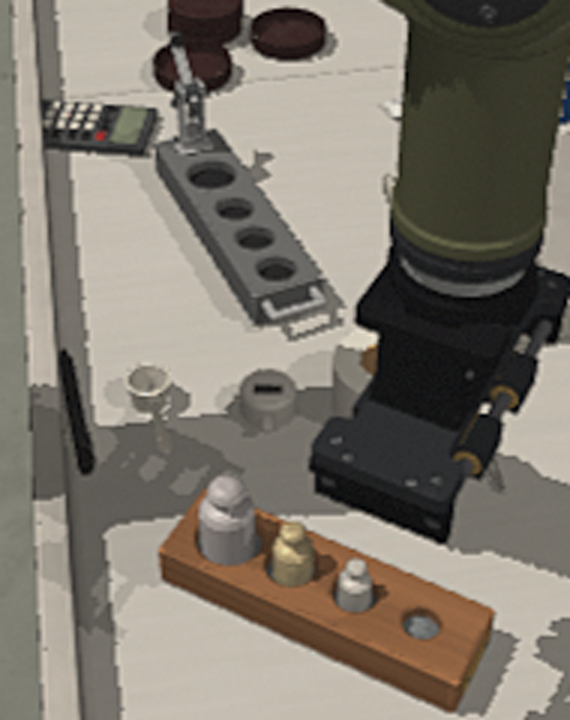

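```bash
python3 -m creep '[{"fingers":0.05,"x":0.6,"y":-0.01,"z":0,"twist":0},{"fingers":0.05,"x":1.2,"y":-0.01,"z":0,"twist":0},{"fingers":0.05,"x":1.8,"y":-0.01,"z":0,"twist":0},{"fingers":0.05,"x":2.2,"y":-0.01,"z":0,"twist":0},{"fingers":0.05,"x":2.4,"y":-0.01,"z":0,"twist":0},{"fingers":0.05,"x":2.4,"y":-0.01,"z":0,"twist":0},{"fingers":0.05,"x":2.4,"y":-0.01,"z":0,"twist":0}]'; python3 - <<'E'
from h import *
go(bp(0,-72),.037,52)
E
```

```text
time: 27.85
position: [0.5741, -0.227, 0.0638]
tool_rot: [-0.709, 1.452, 0.709]
ft_force: [-0.5, -0.8, -0.3]
grip_width: 0.187
t27.85 pos [ 0.5741 -0.227   0.0638] jaw 52.1 toolx [ 0.  0. -1.] | target [ 0.5739 -0.2273  0.037 ] shift [ 0.669 -0.002 -0.009] twist 0.013295289560363698 F [-0.5 -0.8 -0.3] grip 0.187 q [-0.16  0.43  0.62  1.73 -0.28  1.07  1.45]
```

```bash
python3 -m creep '[{"fingers":0.05,"x":0.2,"y":0,"z":-0.01,"twist":0},{"fingers":0.05,"x":0.35,"y":0,"z":-0.01,"twist":0},{"fingers":0.05,"x":0.48,"y":0,"z":-0.01,"twist":0},{"fingers":0.05,"x":0.58,"y":0,"z":-0.01,"twist":0},{"fingers":0.05,"x":0.63,"y":0,"z":-0.01,"twist":0},{"fingers":0.05,"x":0.66,"y":0,"z":-0.01,"twist":0},{"fingers":0.05,"x":0.66,"y":0,"z":-0.01,"twist":0}]'; python3 - <<'E'
from h import *
go(bp(0,-72),.037,52)
E
```

```text
time: 28.43
position: [0.5734, -0.2282, 0.0369]
tool_rot: [-0.708, 1.452, 0.708]
ft_force: [0.1, 0.2, -0.6]
grip_width: 0.192
t28.43 pos [ 0.5734 -0.2282  0.0369] jaw 52.0 toolx [-0.  0. -1.] | target [ 0.5739 -0.2273  0.037 ] shift [-0.002  0.002  0.025] twist -0.00042765260617443345 F [ 0.1  0.2 -0.6] grip 0.192 q [-0.15  0.46  0.61  1.75 -0.3   1.03  1.47]
```

```bash
python3 -m creep '[{"fingers":0.05,"x":0.01,"y":0,"z":0.02,"twist":0},{"fingers":0.4,"x":0.01,"y":0,"z":0.02,"twist":0},{"fingers":0.4,"x":0.01,"y":0,"z":0.02,"twist":0},{"fingers":0.4,"x":0.01,"y":0,"z":0.02,"twist":0},{"fingers":0.4,"x":0.01,"y":0,"z":0.02,"twist":0},{"fingers":0.4,"x":0.01,"y":0,"z":0.02,"twist":0},{"fingers":0.4,"x":-0.3,"y":0,"z":0.02,"twist":0},{"fingers":0.4,"x":-0.9,"y":0,"z":0.02,"twist":0},{"fingers":0.4,"x":-1.7,"y":0,"z":0.02,"twist":0},{"fingers":0.4,"x":-2.5,"y":0,"z":0.02,"twist":0},{"fingers":0.4,"x":-3.2,"y":0,"z":0.02,"twist":0},{"fingers":0.4,"x":-4,"y":1,"z":1,"twist":0},{"fingers":0.4,"x":-4,"y":2,"z":2,"twist":0},{"fingers":0.4,"x":-4,"y":3,"z":3,"twist":0},{"fingers":0.4,"x":-4,"y":3,"z":3,"twist":0},{"fingers":0.4,"x":-4,"y":3,"z":3,"twist":0},{"fingers":0.4,"x":-4,"y":3,"z":3,"twist":0}]'; python3 - <<'E'
from h import *
go(bp(0,-72),.037,52)
s=snap("side","17");crop(s,"pics/s17.png",240,430,100,340,3)
t=snap("top","17");crop(t,"pics/t17.png",310,450,120,240,5)
C=cloud(t);q3=C.reshape(-1,3)
for nm,C in(("top",cloud(t)),("side",cloud(s))):
    X=C.reshape(-1,3);q=np.c_[(X[:,:2]-BO)@BX,(X[:,:2]-BO)@BY,X[:,2]]*1e3
    for lab,y,h,r in(("L",72,66,19),("M",24,52,14),("S",-24,42,11),("T",-72,34,9)):
        k=(abs(q[:,0])<20)&(abs(q[:,1]-y)<20)&(q[:,2]>24+h-8)&(q[:,2]<120);p=q[k];print(nm,lab,len(p),p.mean(0).round(1),"maxz",p[:,2].max().round(1),"exp",24+h)
E
```

```text
time: 29.85
position: [0.5529, -0.0547, 0.1981]
tool_rot: [-0.713, 1.448, 0.715]
ft_force: [0.4, 0.0, 0.6]
grip_width: 0.397
t29.85 pos [ 0.5529 -0.0547  0.1981] jaw 52.4 toolx [ 0.001  0.002 -1.   ] | target [ 0.5739 -0.2273  0.037 ] shift [ 4.018 -3.049 -3.111] twist 0.08804012254890665 F [0.4 0.  0.6] grip 0.397 q [-0.47  0.14  0.57  1.74 -0.08  1.28  1.04]<stdin>:9: RuntimeWarning: Mean of empty slice.
  ret = um.true_divide(
Traceback (most recent call last):
ValueError: zero-size array to reduction operation maximum which has no identity
```

View pics/s17.png

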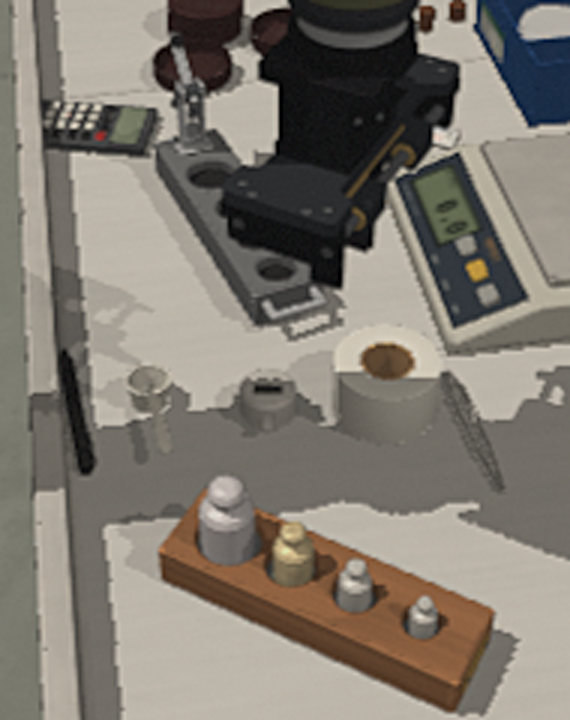

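View pics/t17.png

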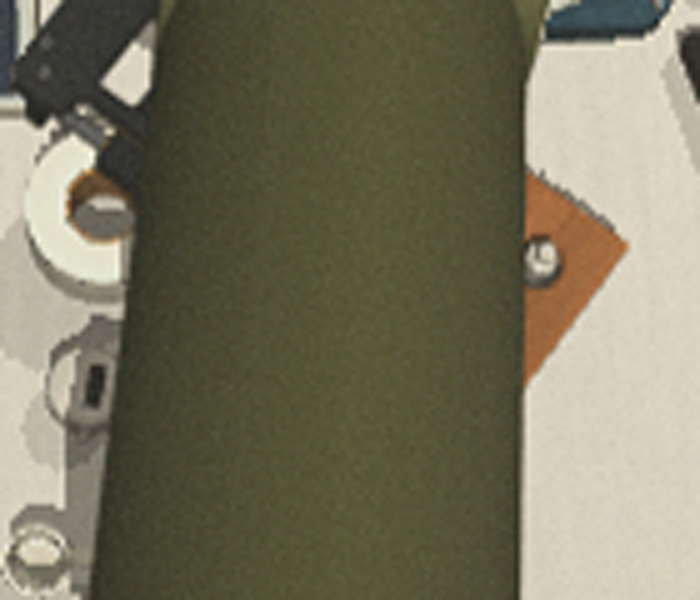

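```bash
python3 -m creep '[{"fingers":0.4,"x":-0.5,"y":0.7,"z":0.7,"twist":0},{"fingers":0.4,"x":-0.5,"y":1.4,"z":1.4,"twist":0},{"fingers":0.4,"x":-0.5,"y":2.1,"z":2.1,"twist":0},{"fingers":0.4,"x":-0.5,"y":2.8,"z":2.8,"twist":0},{"fingers":0.4,"x":-0.5,"y":3.6,"z":3.5,"twist":0},{"fingers":0.4,"x":-0.5,"y":3.6,"z":3.5,"twist":0},{"fingers":0.4,"x":-0.5,"y":3.6,"z":3.5,"twist":0},{"fingers":0.4,"x":-0.5,"y":3.6,"z":3.5,"twist":0}]'; python3 - <<'E'
from h import *
go(bp(0,-72),.037,52)
s=snap("side","18")
t=snap("top","18");crop(t,"pics/t18.png",310,450,120,240,5)
for nm,im in(("top",t),("side",s)):
    X=cloud(im).reshape(-1,3);q=np.c_[(X[:,:2]-BO)@BX,(X[:,:2]-BO)@BY,X[:,2]]*1e3
    for lab,y,h in(("L",72,66),("M",24,52),("S",-24,42),("T",-72,34)):
        k=(abs(q[:,0])<20)&(abs(q[:,1]-y)<20)&(q[:,2]>24+h-8)&(q[:,2]<120);p=q[k]
        if len(p):print(nm,lab,len(p),p.mean(0).round(1),"maxz",p[:,2].max().round(1),"exp",24+h)
E
```

```text
time: 30.62
position: [0.5262, 0.1368, 0.217]
tool_rot: [-0.707, 1.453, 0.705]
ft_force: [-0.3, 0.3, 0.1]
grip_width: 0.401
t30.62 pos [0.5262 0.1368 0.217 ] jaw 51.8 toolx [ 0.    -0.001 -1.   ] | target [ 0.5739 -0.2273  0.037 ] shift [ 4.514 -6.557 -6.415] twist -0.03355776720433425 F [-0.3  0.3  0.1] grip 0.401 q [-0.7   0.1   0.42  1.74 -0.04  1.31  0.64]
top L 82 [-0.3 74.3 88.2] maxz 93.1 exp 90
top M 37 [-1.1 22.6 75.6] maxz 81.0 exp 76
top S 25 [ -0.6 -23.2  64.7] maxz 67.6 exp 66
top T 15 [  0.4 -72.   56.1] maxz 60.3 exp 58
side L 95 [-2.2 68.6 86.7] maxz 91.4 exp 90
side M 57 [-2.7 17.3 73.8] maxz 77.0 exp 76
side S 38 [ -1.6 -28.   63.7] maxz 67.2 exp 66
side T 26 [ -0.2 -76.1  55.8] maxz 58.0 exp 58
```

View pics/t18.png

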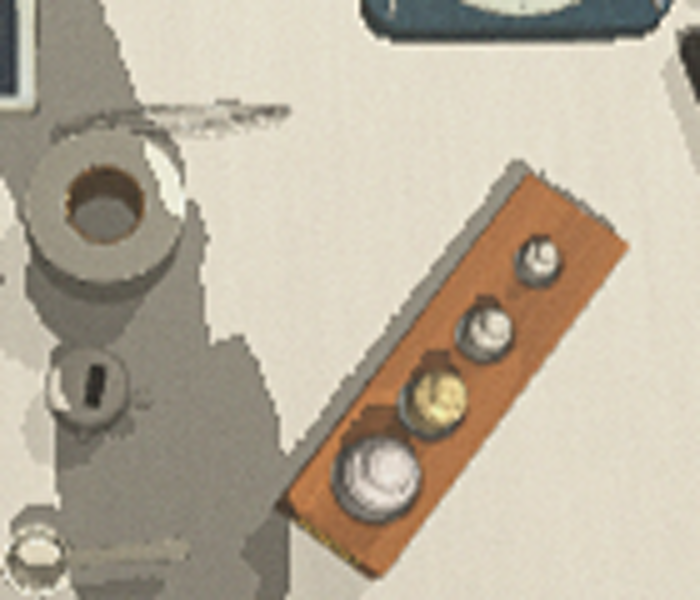

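All four weights stand in their bores with their tops at the expected heights, and the bystanders have not moved. I'm handing in.

```bash
python3 -c "
from bench import workorder
print(workorder.close_job())"
```

```text
the job is handed in; nothing more can be done
None
```

I pushed the hold-down finger's handle over until it snapped open and stayed back. Then I moved the large, medium, small and tiny weights one by one into the bench block, and handed the job in at about 31 s of the 115 s.

- **Finger:** depth readings put it near its full 2.3 rad opening. The large weight was still standing in its bore at that point.
- **Weights:** all four stand upright in their own bores, largest in the widest. In the top view each is within about 2.5 mm of its bore centre. The highest depth points, 58 to 93 mm, are within 5 mm of the expected tops.
- **Disagreement:** the side view puts the weights 4 to 7 mm further towards -y along the row. It showed the same shift on the weights before I moved them, because it only sees their near faces, so I relied on the top view.
- **Bystanders and arm:** the label roll, tally counter and scoop look to be in their original places, judged by eye in the pictures, not measured. The arm was parked clear of everything when I handed in.
- **Rejected command:** one move was refused because its rows left out the twist value. Nothing moved, and I resent it with the value included.

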